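# Open the mesh drying cage by its thumb latch

### The job

Open the gate of the mesh drying cage so that the next painted pieces can go in: press the thumb lever down until the latch bar is clear of its catch, and keeping it clear draw the gate towards you and round until it stands about square to the cage front or wider. Work by feel: the bar must never be forced, neither up against the catch's hood nor out against its lip, and the gate is not to be flung. Then let go, with the gate left standing open and the bar dropped back, and leave everything else as it stands.

Things in the scene. Friction and masses are not known exactly. Their poses are not given: they have to be found in the camera images.
- cage: Bench drying cage of dark steel tube and wire mesh, 220 mm deep (x), 320 wide (y), 250 high; origin at the centre of its underside, on the table. Its -x side is the gate side, facing the robot. Nothing stands in the gate's swing.
- gate (a joint): Mesh gate, 278 mm wide, 238 high, 14 thick, overlaying the cage front, hinged upright on its left (+y) side. 0 = shut, grows in rad as the free right side swings towards the robot; 1.57 = square to the front, stop at 1.85. Hinge friction of 0.1 Nm keeps it where it is left (1 N at the thumb lever moves it). Faster than 1.5 rad/s is flung. Shut, it has 2 mm of play before the bar meets the lip.
- latch (a joint): Rocking gravity latch on the gate's front: bar right of the pivot, thumb lever left, one stiff piece turning about a line square to the gate. 0 = bar level, at rest; grows in rad as the lever goes down and the bar up; own stop at 0.38, but while the gate is shut the catch's hood stops it first, somewhere between 0.10 and 0.30. The bar falls back by its weight; 1 to 3 N at the pad lifts it.
- thumb_pad (a point): Centre of the top of the thumb lever's flat pad (4 mm thick, 32 wide along the gate, level at rest, open above). Between the lever's arm at the gate and a lip turned up at the pad's outer edge (4 mm thick, 16 high) lie 50 mm, this point midway: fingertips there can press down and pull on the lip. Gate shut: 37 mm before (-x), 171 right (-y), 3 above gate_hinge; 60 left of the pivot.
- latch_pivot (a point): Centre of the latch's pivot bolt, mid-thickness of the bar, 9 mm in front of the gate's front face and 231 mm right of the hinge line. The bar runs from 12 mm left to 94 mm right of it; the catch is 13 mm wide, its middle 71.5 mm right of it.
- gate_hinge (a point): Point on the gate's upright hinge line, at the height of the latch pivot, in the plane of the gate's front face (gate shut); its axes are the gate's: x into the cage, y to the hinge side, z up.
- thumb_lever: The latch's left part: arm, pad and upturned lip, plain steel; origin on the pivot line at the gate's front face, axes as the gate's when at rest.
- latch_bar: Latch's right part: steel bar 10 x 106 x 26 mm high, its end in a C-shaped catch on the cage's right stile. The catch's lip stands before the bar, overlapping it by 4 to 18 mm (height set anew each time, not given); past the lip the bar has but 1.5 to 3 mm before it meets the catch's hood: find it by feel. Over 10 N between bar and catch is forcing. Origin: pivot line at the gate's front face.
- peony: Bystander: pink porcelain blossom, 84 mm across, 35 high, on the cage's base sheet; origin at the centre of its underside.
- lotus: Bystander: cream porcelain blossom, 76 mm across, 32 high, on the cage's base sheet; origin at the centre of its underside.
- brush_pot: Bystander: white pot 76 mm across, 110 high, with brushes to 210 mm, in front and to the right of the cage; origin at the centre of its underside.
- sponge: Bystander: yellow sponge block 52 x 42 x 28 mm, in front and to the right; origin at the centre of its underside.
- colour_dish: Bystander: small white dish of red colour, 90 mm across, 16 high, left of the cage; origin at the centre of its underside.
- water_jar: Bystander: glass jar with a white cap, 64 mm across, 82 high, left of the cage; origin at the centre of its underside.
- tint_pot: Bystander: white tub with a yellow cap, 51 mm across, 52 high, in front and to the left; origin at the centre of its underside.

How it is judged:
On the way, in this order (a step that is already met when the one before it is completed fails the run):
1. the thumb lever is pressed by the fingers and the bar lifted while the gate is still shut (value of joint latch above 0.05 rad and value of joint gate below 0.06 rad and contact force between the fingers and thumb_lever above 0.3 N), for 0.1 s.
2. the gate is swung about square to the cage front or wider (value of joint gate above 1.35 rad), for 0.1 s.
At the end, for the whole second after the job is handed in: The gate stands open at 1.35 rad or more, at rest, with the latch bar dropped back to within 0.04 rad of level, and every bystander within 20 mm of where it stood (value of joint gate above 1.35 rad and velocity of joint gate between -0.05 and 0.05 rad/s and value of joint latch below 0.04 rad and distance of each of peony, lotus, brush_pot, sponge, colour_dish, water_jar, tint_pot from where it was at the start of the episode below 0.02 m); the robot touches nothing.
It fails at once if the bar is forced against the catch with more than 10 N (contact force between latch_bar and anything else above 10 N).
It fails at once if the gate is flung, faster than 1.5 rad/s (velocity of joint gate above 1.5 rad/s).
It fails at once if a bystander is moved by more than 20 mm (distance of any of peony, lotus, brush_pot, sponge, colour_dish, water_jar, tint_pot from where it was at the start of the episode above 0.02 m).
It also fails if it takes over 45 s, if anything falls off the work surface, if the arm or the gripper's body presses on something with over 40 N, if the wrist force passes 120 N, or if a joint passes its speed limit or range.

### The arm

A 7-joint arm with a two-finger parallel gripper is mounted at the origin on the work surface. World frame = base frame: x ahead of the robot, y to its left, z up, the work surface at z = 0. Lengths are in m, angles in rad, forces in N, time in s.
With the tool pointing down it reaches from about 0.425 to 0.925 m from the base axis. Payload 6.8 kg.
Tool frame: the origin (TCP) lies at the very end of the fingers, on their centre line; the grasp point (between the pads) lies 19 mm behind it (bot.grip_depth is the distance from the TCP to the grasp point, in m); z points along the fingers, y is the direction in which the jaws open and shut (so a half turn about z gives the same grasp; the last joint's range is limited). The gripper opens to 85 mm and grips with 20 to 120 N. Pads are 22 mm wide; open, the fingers measure 114 mm over their backs; the gripper's body (76 mm by 85 mm) begins 54 mm behind the grasp point. The pads swing forward as they close: fully open they stand 13 mm farther back than shut.
Start: joints at [-1.368, 0.477, 0.022, 1.555, -0.011, 1.109, -0.083], TCP at [0.206, 0.643, 0.202] pointing down, gripper open.
Joint ranges: [-2.96, 2.96], [-0.34, 2.1], [-1.41, 1.46], [0.24, 2.44], [-1.37, 4.51], [0.17, 1.92], [-2.96, 2.96]. Speed limits (rad/s): [2.39, 2.39, 3.14, 3.14, 3.14, 3.14, 3.14].

### API

Orientations are given as a unit quaternion [w, x, y, z].
In Python, from station import bot gives the robot as it stands.
- The arm moves only by the tool step_arm, never from a script. Its argument "increments" is a list of rows, each a list of 7 numbers: the shift along the world's x, y, z in m, then the turn, a rotation vector about the world's x, y, z in degrees, then the gripper command: -1 is fully open, 1 is shut, values between are in proportion. In form: [[dx, dy, dz, rx, ry, rz, fingers], ...]. A call has 1 to 10 rows; each row is the pose to reach, as a shift and turn from the pose commanded when the call began; what a row does not reach only later rows make up. A row lasts 1/12 s, in which the tool goes at most 41.7 mm and 7.16 degrees, less where a joint would pass 70% of its speed; a pose out of reach is approached as far as the arm can. A call with a gripper value outside its range is refused whole. The fingers move at their own pace and stop on an object; "force" is the grip in N (left out, the last holds). Time passes only in rows, so rows that repeat a pose let the fingers close. It gives the time, the measured TCP pose, the force and the opening at its end, in the units of the state.
- bot.get_obs(): the state, without advancing time (a new reading comes with each control period).
- bot.read_camera(name): name is "scene" or "top" or "wrist"; returns a dict with "color" (480x640x3 uint8, red, green, blue), "intrinsics" (3x3 intrinsics, pixels), "extrinsics" (4x4, takes a point from camera to world coordinates). Camera axes: x right, y up, looking along -z (the intrinsics and any distortion apply to the point x, -y, -z); pixel columns grow to the right and rows downward; lengths in m; the calibration is good to about 2 mm. A picture is of the moment at which its call begins. There is no depth.
- bot.hand_in(): hands the job in, once; it reports no verdict.
Trained networks look in the newest picture that a camera, given by its name, has taken for a name from the list of things; names that differ only in an ending like _2 or _b are one class to them, and where a whole thing is asked for, a point or a joint stands for the part that bears it (a point fixed in the world has none). Each returns a list of dicts, best first, with "conf" (0 to 1); they miss things now and then, are a little off and sometimes report something else, mostly with a low value. They report only what shows in the picture. A call takes as long as a camera call.
- bot.recognise(thing, camera): "location" ([column, row] as shares, 0 to 1, of the picture: columns of its width, rows of its height, amid what is visible of it).
- bot.place_of(thing, camera): "location" ([column, row] as shares, 0 to 1, of the picture: columns of its width, rows of its height: a listed point, or the origin of a listed thing).
The state is a dict: "t": time; "q": joint angles; "joint_vel": joint speeds; "joint_torque": joint torques, N m; "eef_pos": TCP position; "tool_rot": TCP orientation; "contact_force": force on the tool from outside, world axes, zero at the start; "torque": the same for the moment, N m; "gripper_width": opening from 0.0 (shut) to 1.0 (fully open).
Only numpy, scipy, OpenCV 4.12 (cv2) and the standard library are available. Lean on these libraries where they do the work, as an engineer would, in place of code of your own. Each camera call takes 0.05 s, during which the arm holds its last target.

## Working session

There is one attempt and no reset: what is moved stays moved. The work goes in short steps, Python scripts to look and compute and a tool call to move; the robot and the scene stay as the last step left them, time stands still between calls to the robot, and variables do not carry over. Pictures are saved under pics/ and viewed, and the job is handed in when it is done.

Besides the shell and the picture viewer there is one more tool, called after "Call:" by a JSON object that holds its "name" and its "arguments", one argument or row to a line. step_arm: Moves the arm, as the interface text tells. Its arguments: {"type":"object","properties":{"increments":{"type":"array","items":{"type":"array","items":{"type":"number"}}},"force":{"type":"number"}},"required":["increments"]}

```bash
mkdir -p pics; ls; cat > h.py <<'E'
import numpy as np,cv2
from station import bot
names="cage gate latch thumb_pad latch_pivot gate_hinge thumb_lever latch_bar peony lotus brush_pot sponge colour_dish water_jar tint_pot".split()
def ray(cam,loc):
    K=np.array(cam["intrinsics"]);T=np.array(cam["extrinsics"])
    u,v=loc[0]*640,loc[1]*480
    d=np.array([(u-K[0,2])/K[0,0],-(v-K[1,2])/K[1,1],-1.])
    d=T[:3,:3]@d
    return T[:3,3],d/np.linalg.norm(d)
def tri(rays):
    A=np.zeros((3,3));b=np.zeros(3)
    for o,d in rays:
        P=np.eye(3)-np.outer(d,d);A+=P;b+=P@o
    x=np.linalg.solve(A,b)
    return x,[float(np.linalg.norm((np.eye(3)-np.outer(d,d))@(x-o))) for o,d in rays]
def proj(cam,p):
    K=np.array(cam["intrinsics"]);T=np.array(cam["extrinsics"])
    c=T[:3,:3].T@(np.array(p)-T[:3,3]);c=c*[1,-1,-1]
    u=K@c;return u[:2]/u[2]
E
python3 - <<'E'
from h import *
print(bot.get_obs())
cams={}
for c in("scene","top","wrist"):
    cams[c]=bot.read_camera(c);cv2.imwrite(f"pics/a_{c}.png",cams[c]["color"][:,:,::-1])
    print(c,[k for k in cams[c]],np.round(cams[c]["extrinsics"],3).tolist(),np.round(cams[c]["intrinsics"],1).tolist())
for n in names:
    rs=[]
    for c in cams:
        r=bot.place_of(n,c)
        if r:
            l=r[0]["location"];print(n,c,np.round([l[0]*640,l[1]*480],1),round(r[0]["conf"],2),len(r))
            if c!="wrist" or r[0]["conf"]>.6: rs.append(ray(cams[c],l))
    if len(rs)>1: print("   ",tri(rs))
E
```

```text
pics
{'t': 0.0, 'q': array([-1.36808807,  0.47781583,  0.02232977,  1.55645249, -0.01146484,
        1.10930609, -0.08310635]), 'joint_vel': array([ 0.0013312 , -0.00106626, -0.00083612, -0.00087377, -0.00026545,
       -0.00065395, -0.00107728]), 'joint_torque': array([-5.16722284e-04, -5.96446073e+01,  1.60778783e+00, -2.81201559e+01,
        1.25035390e-02,  9.11889510e-03,  1.34228975e-07]), 'eef_pos': array([0.20625849, 0.6420327 , 0.20121461]), 'tool_rot': array([-6.11974920e-05,  1.54759656e-01,  9.87951714e-01, -9.24803357e-04]), 'contact_force': array([ 0.48958687, -0.74239023,  0.32827582]), 'torque': array([-0.01930561,  0.01226409, -0.00634817]), 'gripper_width': 1.0011695254282786}
scene ['color', 'intrinsics', 'extrinsics'] [[-0.691, 0.687, -0.224, 0.371], [-0.723, -0.654, 0.225, 0.281], [0.008, 0.317, 0.948, 1.165], [0.0, 0.0, 0.0, 1.0]] [[518.8, 0.0, 314.8], [0.0, 518.8, 244.4], [0.0, 0.0, 1.0]]
top ['color', 'intrinsics', 'extrinsics'] [[0.002, 0.994, -0.114, 0.515], [-1.0, 0.003, 0.006, 0.068], [0.006, 0.114, 0.993, 1.102], [0.0, 0.0, 0.0, 1.0]] [[434.0, 0.0, 327.7], [0.0, 434.0, 244.6], [0.0, 0.0, 1.0]]
wrist ['color', 'intrinsics', 'extrinsics'] [[0.305, -0.909, -0.283, 0.134], [0.952, 0.291, 0.092, 0.665], [-0.002, -0.298, 0.955, 0.372], [0.0, 0.0, 0.0, 1.0]] [[358.7, 0.0, 317.8], [0.0, 358.7, 241.8], [0.0, 0.0, 1.0]]
cage scene [307.7 200.1] 0.76 2
cage top [374.  209.4] 0.76 1
    (array([ 0.7281628 , -0.05304505,  0.03322934]), [0.002610743030078304, 0.0026107430300782966])Traceback (most recent call last):
  File "<stdin>", line 10, in <module>
ValueError: it knows: brush_pot, cage, colour_dish, gate_hinge, latch_bar, latch_pivot, lotus, peony, sponge, thumb_lever, thumb_pad, tint_pot, water_jar
```

```bash
sed -i 's/cage gate latch thumb_pad/cage thumb_pad/' h.py
python3 - <<'E'
from h import *
cams={}
for c in("scene","top","wrist"):
    cams[c]=bot.read_camera(c)
for n in names:
    rs=[]
    for c in cams:
        r=bot.place_of(n,c)
        if r:
            l=r[0]["location"];print(n,c,np.round([l[0]*640,l[1]*480],1),round(r[0]["conf"],2),len(r))
            if c!="wrist": rs.append(ray(cams[c],l))
    if len(rs)>1: print("   ",tri(rs))
E
```

```text
cage scene [305.1 198.3] 0.82 1
cage top [375.1 207.2] 0.67 2
    (array([ 0.73755943, -0.05591405,  0.02279826]), [0.004598694552080388, 0.004598694552080347])
thumb_pad scene [358.5 214.6] 0.55 1
thumb_pad top [378.4 263. ] 0.81 1
    (array([ 0.57545592, -0.03839041,  0.2453806 ]), [0.0010492170061977332, 0.001049217006197546])
latch_pivot scene [375.8 191.4] 0.96 1
latch_pivot top [413.6 257. ] 0.87 2
    (array([ 0.59323182, -0.11470869,  0.20646015]), [0.001762966277549947, 0.0017629662775500944])
gate_hinge scene [274.9 247.1] 0.57 2
gate_hinge top [300.4 233.7] 0.73 2
    (array([0.63682637, 0.11829296, 0.23802468]), [0.0017463010608472157, 0.001746301060847054])
thumb_lever scene [372.5 184.7] 0.56 1
thumb_lever top [415.3 252.4] 0.73 1
    (array([ 0.60230442, -0.1136457 ,  0.22503866]), [0.003356992404120668, 0.0033569924041207374])
latch_bar scene [373.4 187.4] 0.75 2
latch_bar top [416.7 251.2] 0.74 1
    (array([ 0.60735753, -0.12550104,  0.18719047]), [0.0018669732014841463, 0.0018669732014840784])
peony scene [336.4 182.1] 0.89 1
peony top [406.5 211.5] 0.89 1
    (ar
[... 405 characters left out ...]
.0032454550787522057])
sponge scene [453.5 233.2] 0.96 1
sponge top [449.7 324.4] 0.6 1
    (array([ 0.43960218, -0.23895962,  0.03006477]), [0.0034109660508812277, 0.0034109660508812])
colour_dish scene [211.7 338.9] 0.95 1
colour_dish top [224.4 242.4] 0.85 2
    (array([ 0.64527131,  0.32485309, -0.00069974]), [0.0004644562677462114, 0.00046445626774629527])
water_jar scene [232.2 295.7] 0.67 2
water_jar top [261.9 227.8] 0.7 1
    (array([0.68145362, 0.2276605 , 0.01959866]), [0.0010159186480011545, 0.0010159186480010235])
tint_pot scene [238.1 372.3] 0.73 1
tint_pot top [220.7 279.5] 0.88 1
    (array([0.55001477, 0.33031108, 0.00248083]), [0.0011501825859757575, 0.0011501825859758191])
```

View pics/a_scene.png

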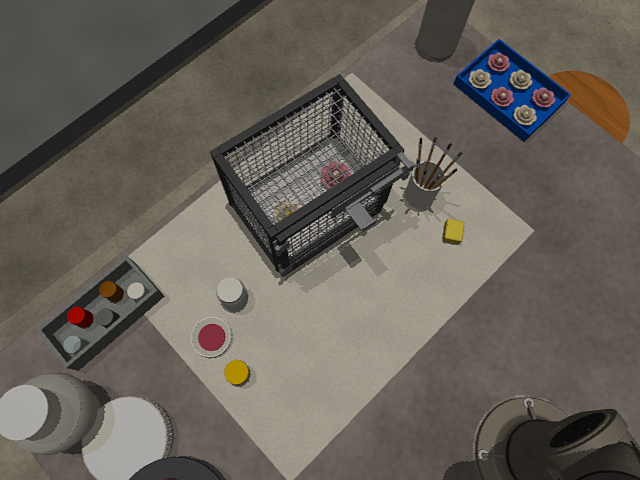

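View pics/a_top.png

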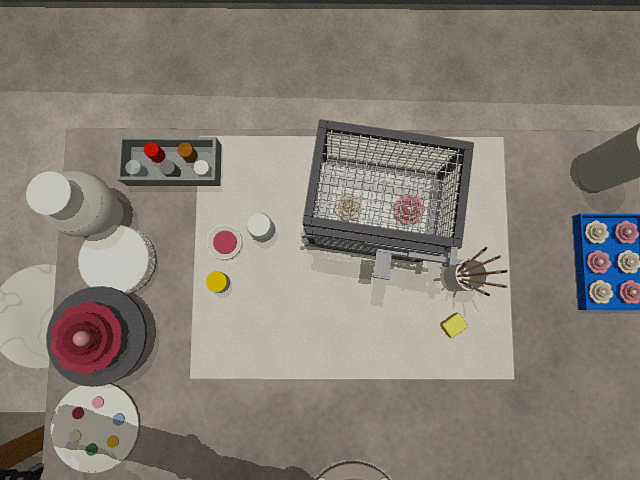

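Call:
{"name": "step_arm", "arguments": {
  "increments": [
    [0,-0.02,0.03,0,0,-4,-1],
    [0.01,-0.05,0.06,0,0,-8,-1],
    [0.025,-0.08,0.09,0,0,-12,0],
    [0.04,-0.115,0.11,0,0,-16,1],
    [0.055,-0.15,0.13,0,0,-20,1],
    [0.07,-0.185,0.14,0,0,-24,1],
    [0.085,-0.22,0.15,0,0,-28,1],
    [0.1,-0.255,0.15,0,0,-32,1],
    [0.115,-0.29,0.15,0,0,-36,1],
    [0.13,-0.325,0.15,0,0,-40,1]
  ]
}}

```text
t: 3.23
eef_pos: [0.337, 0.3157, 0.3527]
tool_rot: [-0.0, 0.485, 0.875, 0.001]
contact_force: [1.7, -0.1, 0.3]
gripper_width: -0.002
```

```bash
python3 - <<'E'
from h import *
o=bot.get_obs();print({k:np.round(o[k],3) for k in o})
E
```

```text
{'t': np.float64(3.233), 'q': array([-1.152, -0.015,  0.263,  1.842,  0.004,  1.313, -0.332]), 'joint_vel': array([ 0.409, -0.352,  0.374,  0.339,  0.094,  0.002, -0.08 ]), 'joint_torque': array([ -3.196, -26.388,  -1.71 , -30.744,  -0.219,   0.14 ,   0.06 ]), 'eef_pos': array([0.337, 0.316, 0.353]), 'tool_rot': array([-0.   ,  0.485,  0.875,  0.001]), 'contact_force': array([ 1.689, -0.139,  0.288]), 'torque': array([-0.024, -0.025,  0.009]), 'gripper_width': np.float64(-0.002)}
```

Call:
{"name": "step_arm", "arguments": {
  "increments": [
    [0.015,-0.035,0.0,0,0,-4,1],
    [0.03,-0.07,0.0,0,0,-8,1],
    [0.045,-0.105,0,0,0,-12,1],
    [0.06,-0.14,0,0,0,-16,1],
    [0.075,-0.175,0,0,0,-20,1],
    [0.09,-0.21,0,0,0,-25,1],
    [0.105,-0.245,0,0,0,-30,1],
    [0.12,-0.28,0,0,0,-35,1],
    [0.135,-0.315,0,0,0,-40,1],
    [0.14,-0.33,0.0,0,0,-42,1]
  ]
}}

```text
t: 4.07
eef_pos: [0.4775, -0.0177, 0.3528]
tool_rot: [0.001, 0.768, 0.64, 0.0]
contact_force: [-0.3, -0.1, -0.3]
gripper_width: -0.002
```

```bash
python3 - <<'E'
from h import *
o=bot.get_obs();print({k:np.round(o[k],3) for k in o})
cams={}
for c in("wrist",):
    cams[c]=bot.read_camera(c);cv2.imwrite(f"pics/b_{c}.png",cams[c]["color"][:,:,::-1])
    print(np.round(cams[c]["extrinsics"],3).tolist())
for n in ["thumb_pad","latch_pivot","gate_hinge"]:
        r=bot.place_of(n,"wrist")
        if r:
            l=r[0]["location"];print(n,c,np.round([l[0]*640,l[1]*480],1),round(r[0]["conf"],2),len(r))
E
```

```text
{'t': np.float64(4.067), 'q': array([-0.767, -0.006,  0.684,  1.832,  0.005,  1.313, -0.266]), 'joint_vel': array([ 0.198,  0.137,  0.189, -0.091, -0.103,  0.004,  0.076]), 'joint_torque': array([ -2.174, -20.845,  -1.584, -29.834,  -0.147,  -0.057,  -0.031]), 'eef_pos': array([ 0.477, -0.018,  0.353]), 'tool_rot': array([0.001, 0.768, 0.64 , 0.   ]), 'contact_force': array([-0.274, -0.061, -0.262]), 'torque': array([-0.003,  0.001,  0.006]), 'gripper_width': np.float64(-0.002)}
[[0.984, 0.173, 0.052, 0.491], [-0.18, 0.939, 0.293, 0.057], [0.002, -0.298, 0.955, 0.524], [0.0, 0.0, 0.0, 1.0]]
thumb_pad wrist [433.7 233.7] 0.61 1
latch_pivot wrist [457.5 293.3] 0.83 1
gate_hinge wrist [497.8  13.6] 0.83 2
```

View pics/b_wrist.png

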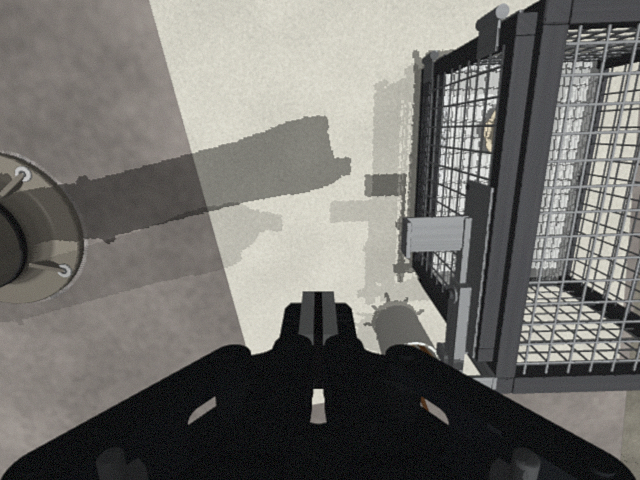

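```bash
cat > fit.py <<'E'
from h import *
from scipy.optimize import least_squares
cams={c:bot.read_camera(c) for c in("wrist","scene","top")}
obs=[]
pts={"thumb_pad":[-.037,-.171,.003],"latch_pivot":[-.009,-.231,0],"gate_hinge":[0,0,0],"thumb_lever":[0,-.231,0],"latch_bar":[0,-.231,0]}
for n in pts:
    for c in cams:
        r=bot.place_of(n,c)
        if r and r[0]["conf"]>.4:
            l=r[0]["location"];obs.append((n,c,np.array([l[0]*640,l[1]*480]),r[0]["conf"]))
def w(p,g):
    c,s=np.cos(p[3]),np.sin(p[3]);return p[:3]+np.array([[c,-s,0],[s,c,0],[0,0,1]])@np.array(g)
def res(p):return np.concatenate([proj(cams[c],w(p,pts[n]))-uv for n,c,uv,_ in obs])
s=least_squares(res,[.637,.118,.22,-.15],loss="soft_l1",f_scale=2.)
print(np.round(s.x,4),np.degrees(s.x[3]))
for (n,c,uv,cf),r in zip(obs,res(s.x).reshape(-1,2)):print(n,c,np.round(uv,1),np.round(r,1),round(cf,2))
for n in pts:print(n,np.round(w(s.x,pts[n]),4))
for c in cams:
    im=cams[c]["color"][:,:,::-1].copy()
    P=lambda g:tuple(int(v) for v in proj(cams[c],w(s.x,g)))
    for g in ([-.012,-.155,.003],[-.012,-.187,.003],[-.062,-.155,.003],[-.062,-.187,.003],[0,0,0],[-.009,-.231,0],[-.062,-.155,.019],[-.062,-.187,.019]):cv2.circle(im,P(g),1,(0,0,255),-1)
    cv2.imwrite(f"pics/fit_{c}.png",im)
    u=proj(cams[c],w(s.x,[-.03,-.2,0]));x0=int(np.clip(u[0]-80,0,480));y0=int(np.clip(u[1]-60,0,360))
    cv2.imwrite(f"pics/fitz_{c}.png",cv2.resize(im[y0:y0+120,x0:x0+160],None,fx=5,fy=5,interpolation=cv2.INTER_CUBIC))
E
python3 fit.py
```

```text
[ 0.639   0.1146  0.2154 -0.1502] -8.60827325759121
thumb_pad wrist [435.5 242.2] [1.  0.2] 0.92
thumb_pad scene [361.  214.3] [-0.9  1.4] 0.86
thumb_pad top [379.5 263. ] [2.7 0.7] 0.69
latch_pivot scene [377.  191.1] [-1.4 -1.5] 0.73
gate_hinge wrist [501.8  24.6] [ 0.2 -0. ] 0.67
gate_hinge top [301.3 232.4] [1.1 1. ] 0.82
thumb_lever wrist [469.7 301.2] [-0.1 -0.1] 0.93
thumb_lever top [413.9 252.1] [-0.5 -1.6] 0.78
latch_bar wrist [470.4 300.4] [-0.8  0.7] 0.75
latch_bar scene [373.2 185.4] [-0.3  0.8] 0.66
latch_bar top [416.1 248. ] [-2.7  2.5] 0.66
thumb_pad [ 0.5769 -0.049   0.2184]
latch_pivot [ 0.5956 -0.1125  0.2154]
gate_hinge [0.639  0.1146 0.2154]
thumb_lever [ 0.6045 -0.1138  0.2154]
latch_bar [ 0.6045 -0.1138  0.2154]
```

View pics/fitz_wrist.png

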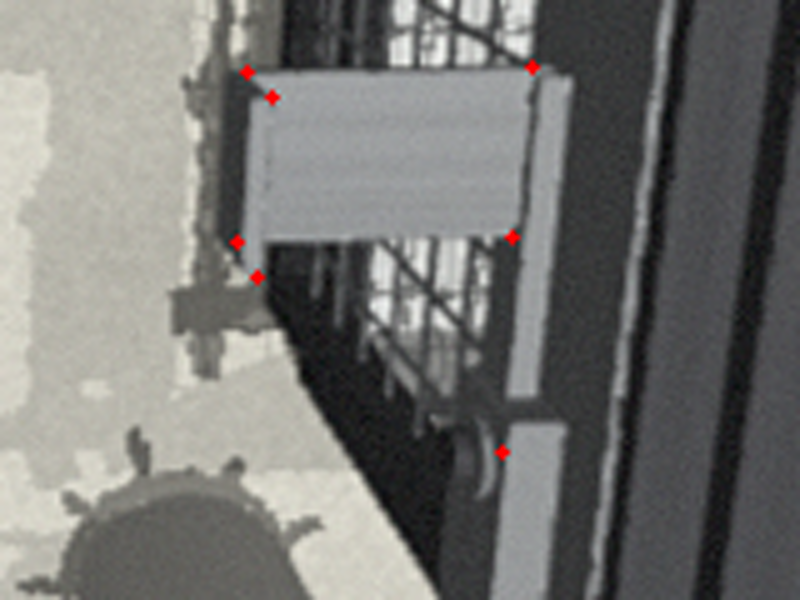

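View pics/fitz_scene.png

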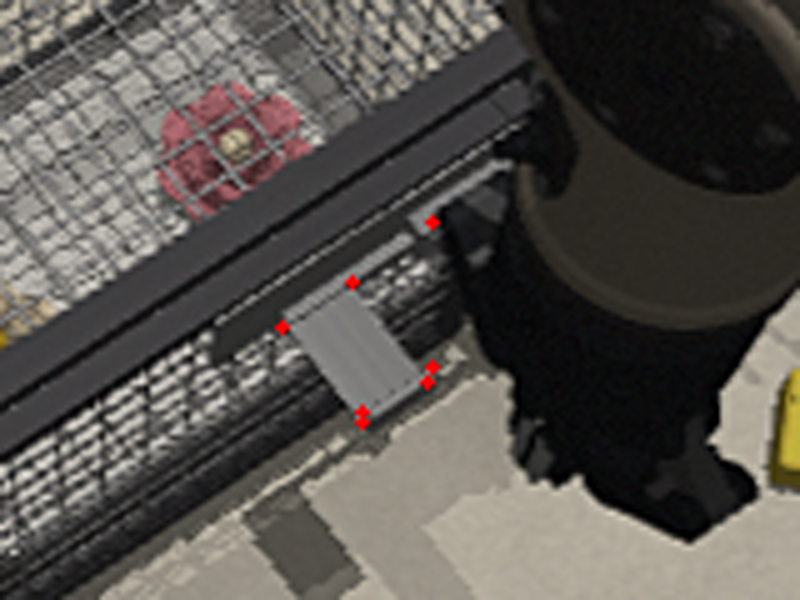

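View pics/fitz_top.png

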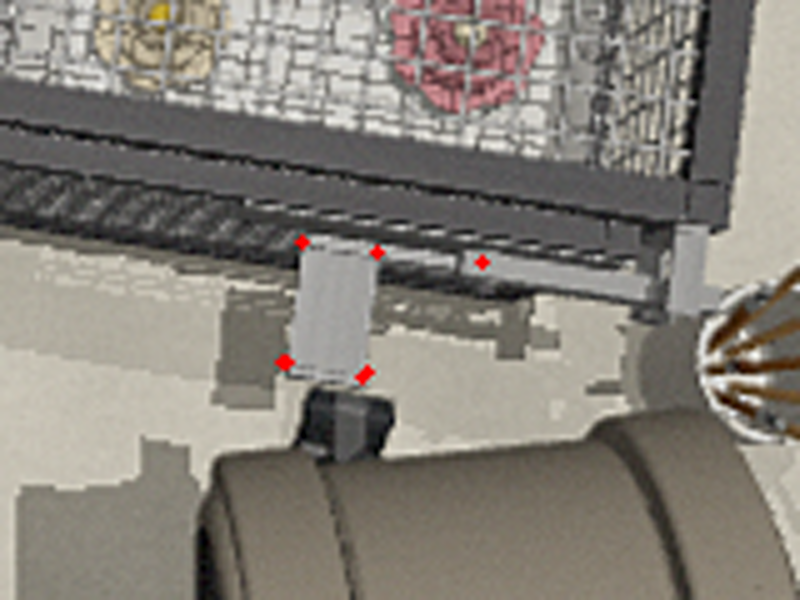

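Call:
{"name": "step_arm", "arguments": {
  "increments": [
    [0.03,-0.01,-0.01,0,0,1,1],
    [0.06,-0.02,-0.02,0,0,2,1],
    [0.09,-0.028,-0.04,0,0,2,1],
    [0.1,-0.031,-0.06,0,0,2,1],
    [0.1,-0.031,-0.08,0,0,2,1],
    [0.1,-0.031,-0.1,0,0,2,1],
    [0.1,-0.031,-0.108,0,0,2,1],
    [0.1,-0.031,-0.108,0,0,2,1],
    [0.1,-0.031,-0.108,0,0,2,1]
  ]
}}

```text
t: 5.92
eef_pos: [0.5765, -0.0433, 0.2447]
tool_rot: [0.0, 0.754, 0.657, 0.0]
contact_force: [-0.5, -0.1, -0.0]
gripper_width: 0.006
```

```bash
python3 - <<'E'
from h import *
o=bot.get_obs();print({k:np.round(o[k],4) for k in ("t","eef_pos","tool_rot","contact_force")})
c=bot.read_camera("wrist");cv2.imwrite("pics/c_wrist.png",c["color"][:,:,::-1])
E
```

```text
{'t': np.float64(5.9167), 'eef_pos': array([ 0.5765, -0.0433,  0.2447]), 'tool_rot': array([0.    , 0.7536, 0.6573, 0.    ]), 'contact_force': array([-0.4646, -0.1117, -0.0303])}
```

View pics/c_wrist.png

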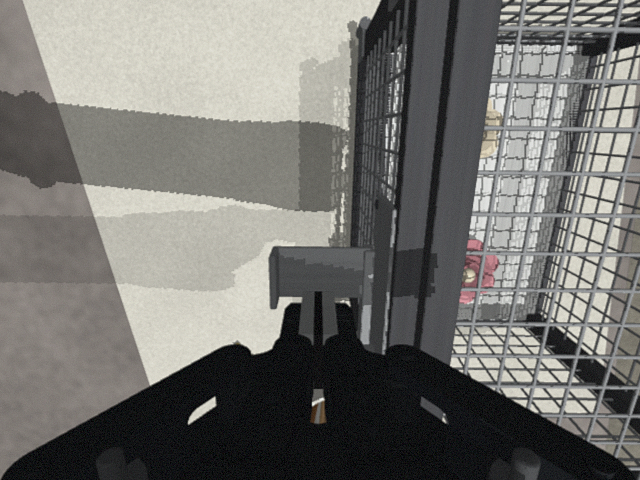

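Call:
{"name": "step_arm", "arguments": {
  "increments": [
    [0.0,-0.003,-0.005,0,0,0,1],
    [0.0,-0.006,-0.01,0,0,0,1],
    [0.0,-0.006,-0.015,0,0,0,1],
    [0.0,-0.006,-0.018,0,0,0,1],
    [0.0,-0.006,-0.02,0,0,0,1],
    [0.0,-0.006,-0.02,0,0,0,1]
  ]
}}

```text
t: 6.47
eef_pos: [0.5761, -0.0491, 0.2237]
tool_rot: [-0.0, 0.754, 0.657, -0.0]
contact_force: [0.6, -0.5, 1.1]
gripper_width: 0.004
```

Call:
{"name": "step_arm", "arguments": {
  "increments": [
    [0.0,0,-0.001,0,0,0,1],
    [0.0,0,-0.002,0,0,0,1],
    [0.0,0,-0.003,0,0,0,1],
    [0.0,0,-0.003,0,0,0,1]
  ]
}}

```text
t: 6.8
eef_pos: [0.5764, -0.0493, 0.2211]
tool_rot: [-0.0, 0.754, 0.657, -0.0]
contact_force: [-0.5, -0.4, -0.9]
gripper_width: -0.001
```

Call:
{"name": "step_arm", "arguments": {
  "increments": [
    [0.0,0,-0.001,0,0,0,1],
    [0.0,0,-0.002,0,0,0,1],
    [0.0,0,-0.002,0,0,0,1]
  ]
}}

```text
t: 7.05
eef_pos: [0.5763, -0.0493, 0.219]
tool_rot: [-0.0, 0.754, 0.657, -0.0]
contact_force: [0.6, 0.6, 0.1]
gripper_width: 0.001
```

Call:
{"name": "step_arm", "arguments": {
  "increments": [
    [0.0,0,-0.001,0,0,0,1],
    [0.0,0,-0.002,0,0,0,1],
    [0.0,0,-0.002,0,0,0,1]
  ]
}}

```text
t: 7.3
eef_pos: [0.5763, -0.0493, 0.217]
tool_rot: [-0.0, 0.754, 0.657, -0.0]
contact_force: [0.2, -0.3, -0.6]
gripper_width: 0.001
```

Call:
{"name": "step_arm", "arguments": {
  "increments": [
    [0.0,0,-0.001,0,0,0,1],
    [0.0,0,-0.001,0,0,0,1]
  ]
}}

```text
t: 7.47
eef_pos: [0.5763, -0.0493, 0.2161]
tool_rot: [-0.0, 0.754, 0.657, -0.0]
contact_force: [0.6, 0.4, 0.5]
gripper_width: 0.0
```

Call:
{"name": "step_arm", "arguments": {
  "increments": [
    [0.0,0,-0.001,0,0,0,1],
    [0.0,0,-0.001,0,0,0,1]
  ]
}}

```text
t: 7.63
eef_pos: [0.5763, -0.0493, 0.215]
tool_rot: [-0.0, 0.754, 0.657, -0.0]
contact_force: [0.5, -0.1, -0.4]
gripper_width: 0.001
```

```bash
cat > feel.py <<'E'
from h import *
F=[];P=[]
for i in range(8):
    o=bot.get_obs();F.append(o["contact_force"]);P.append(o["eef_pos"])
    if i<7:c=bot.read_camera("wrist")
print("t",round(float(o["t"]),2),"F",np.round(np.mean(F,0),2),"sd",np.round(np.std(F,0),2),"P",np.round(np.mean(P,0),4),"M",np.round(o["torque"],2))
E
python3 feel.py
```

```text
t 7.98 F [0.07 0.03 0.01] sd [0.65 0.57 0.31] P [ 0.5764 -0.0493  0.2152] M [ 0.03 -0.03 -0.  ]
```

Call:
{"name": "step_arm", "arguments": {
  "increments": [
    [0.0,0,-0.001,0,0,0,1],
    [0.0,0,-0.001,0,0,0,1]
  ]
}}

```text
t: 8.15
eef_pos: [0.5763, -0.0493, 0.214]
tool_rot: [-0.0, 0.754, 0.657, -0.0]
contact_force: [-0.0, 0.4, -0.2]
gripper_width: 0.001
```

Call:
{"name": "step_arm", "arguments": {
  "increments": [
    [0.0,0,-0.001,0,0,0,1],
    [0.0,0,-0.001,0,0,0,1]
  ]
}}

```text
t: 8.32
eef_pos: [0.5763, -0.0493, 0.213]
tool_rot: [-0.0, 0.754, 0.657, -0.0]
contact_force: [0.4, 0.1, 0.9]
gripper_width: -0.001
```

```bash
python3 feel.py; python3 - <<'E'
from h import *
c=bot.read_camera("wrist");im=c["color"][:,:,::-1]
cv2.imwrite("pics/d_wrist.png",cv2.resize(im[200:340,230:410],None,fx=4,fy=4,interpolation=cv2.INTER_CUBIC))
E
```

```text
t 8.67 F [-0.21 -0.06  0.13] sd [0.46 0.41 0.52] P [ 0.5764 -0.0493  0.2132] M [-0.02 -0.    0.05]
```

View pics/d_wrist.png

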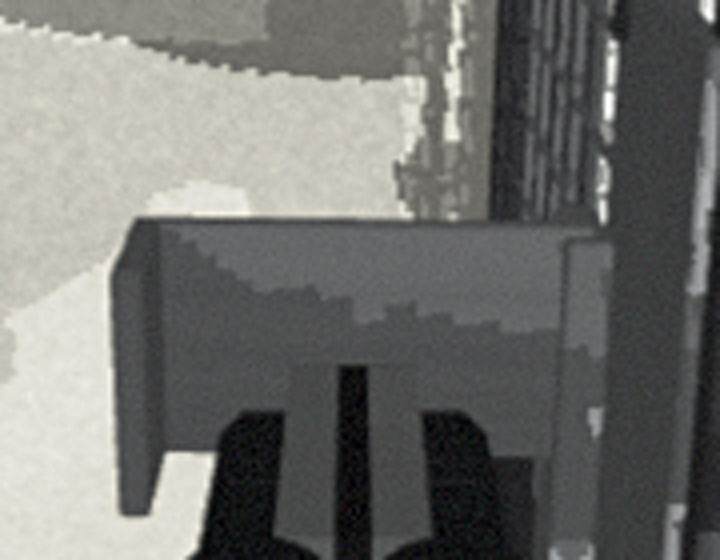

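Call:
{"name": "step_arm", "arguments": {
  "increments": [
    [0.0,0,-0.001,0,0,0,1],
    [0.0,0,-0.001,0,0,0,1]
  ]
}}

```text
t: 8.88
eef_pos: [0.5763, -0.0493, 0.212]
tool_rot: [-0.0, 0.754, 0.657, -0.0]
contact_force: [-0.1, 0.2, -0.4]
gripper_width: 0.002
```

Call:
{"name": "step_arm", "arguments": {
  "increments": [
    [0.0,0,-0.001,0,0,0,1],
    [0.0,0,-0.001,0,0,0,1]
  ]
}}

```text
t: 9.05
eef_pos: [0.5763, -0.0493, 0.211]
tool_rot: [-0.0, 0.754, 0.657, -0.0]
contact_force: [0.4, 0.7, 0.1]
gripper_width: -0.0
```

```bash
sed -i 's/range(8)/range(5)/;s/i<7/i<4/' feel.py; python3 feel.py
```

```text
t 9.25 F [0.06 0.22 0.12] sd [0.33 0.37 0.14] P [ 0.5764 -0.0493  0.2111] M [0.   0.02 0.02]
```

Call:
{"name": "step_arm", "arguments": {
  "increments": [
    [0.0,0,-0.001,0,0,0,1],
    [0.0,0,-0.001,0,0,0,1]
  ]
}}

```text
t: 9.42
eef_pos: [0.5764, -0.0493, 0.2101]
tool_rot: [-0.0, 0.754, 0.657, -0.0]
contact_force: [0.3, 0.1, -1.2]
gripper_width: 0.002
```

Call:
{"name": "step_arm", "arguments": {
  "increments": [
    [0.0,0,-0.001,0,0,0,1],
    [0.0,0,-0.001,0,0,0,1]
  ]
}}

```text
t: 9.58
eef_pos: [0.5763, -0.0493, 0.209]
tool_rot: [-0.0, 0.754, 0.657, -0.0]
contact_force: [1.0, 1.0, -0.2]
gripper_width: -0.001
```

```bash
python3 feel.py; python3 - <<'E'
from h import *
for k in("scene","top"):
    c=bot.read_camera(k);im=c["color"][:,:,::-1]
    u=proj(c,[.576,-.06,.215]);x0,y0=int(u[0])-60,int(u[1])-45
    cv2.imwrite(f"pics/e_{k}.png",cv2.resize(im[y0:y0+90,x0:x0+120],None,fx=6,fy=6,interpolation=cv2.INTER_CUBIC))
E
```

```text
t 9.78 F [ 0.3  -0.01  0.22] sd [0.66 0.65 0.29] P [ 0.5764 -0.0493  0.2091] M [ 0.02  0.03 -0.05]
```

View pics/e_scene.png

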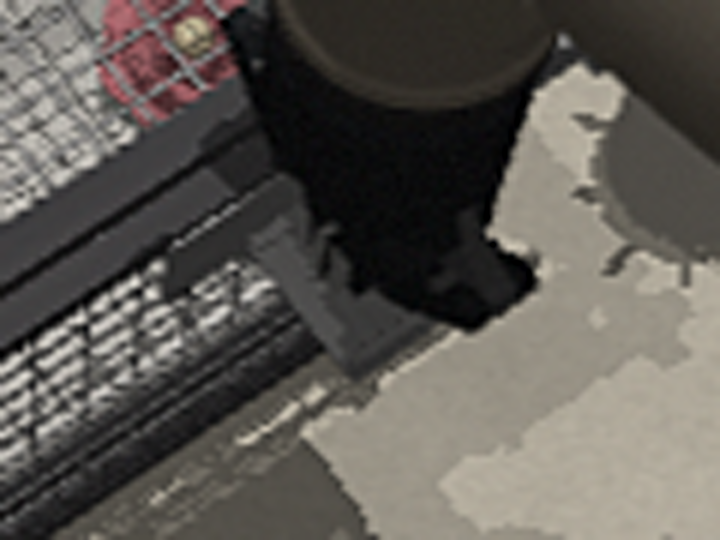

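View pics/e_top.png

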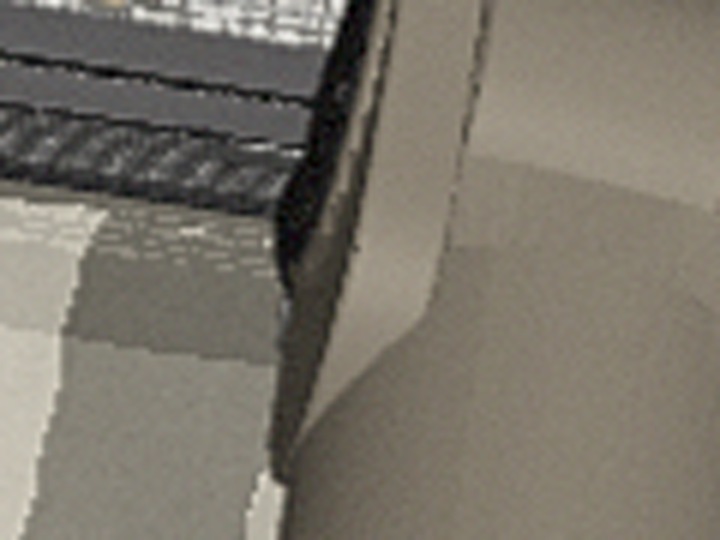

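```bash
python3 - <<'E'
from h import *
c=bot.read_camera("wrist");im=c["color"][:,:,::-1].copy()
p=np.array([.639,.1146,.2154,-.1502])
def w(g):
    a,s=np.cos(p[3]),np.sin(p[3]);return p[:3]+np.array([[a,-s,0],[s,a,0],[0,0,1]])@np.array(g)
for th,col in((0,(0,0,255)),(.1,(0,255,0)),(.2,(255,0,0))):
  for g in ([-.012,-.155,.003],[-.062,-.155,.003],[-.062,-.155,.019],[-.062,-.187,.019],[-.066,-.187,.019],[-.066,-.155,.019]):
    dy,dz=g[1]+.231,g[2]
    gg=[g[0],-.231+dy*np.cos(th)+dz*np.sin(th),-dy*np.sin(th)+dz*np.cos(th)]
    u=proj(c,w(gg));cv2.circle(im,(int(u[0]*1+.5),int(u[1]+.5)),0,col,-1)
    if g[1]==-.155:print(th,g,np.round(u,1))
cv2.imwrite("pics/f_wrist.png",cv2.resize(im[220:340,240:400],None,fx=5,fy=5,interpolation=cv2.INTER_NEAREST))
E
```

```text
0 [-0.012, -0.155, 0.003] [371.4 260.2]
0 [-0.062, -0.155, 0.003] [267.3 258.8]
0 [-0.062, -0.155, 0.019] [262.4 271.3]
0 [-0.066, -0.155, 0.019] [253.3 271.2]
0.1 [-0.012, -0.155, 0.003] [369.2 255.1]
0.1 [-0.062, -0.155, 0.003] [269.4 253.7]
0.1 [-0.062, -0.155, 0.019] [264.8 261.9]
0.1 [-0.066, -0.155, 0.019] [256.  261.8]
0.2 [-0.012, -0.155, 0.003] [367.1 251.8]
0.2 [-0.062, -0.155, 0.003] [271.3 250.5]
0.2 [-0.062, -0.155, 0.019] [267.  254.7]
0.2 [-0.066, -0.155, 0.019] [258.6 254.6]
```

View pics/f_wrist.png

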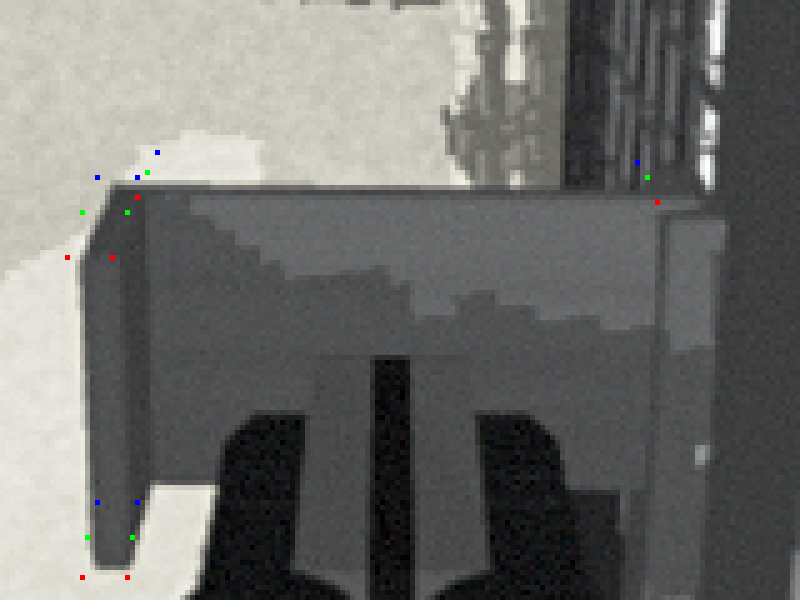

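Call:
{"name": "step_arm", "arguments": {
  "increments": [
    [0.0,0,-0.001,0,0,0,1],
    [0.0,0,-0.001,0,0,0,1]
  ]
}}

```text
t: 10.1
eef_pos: [0.5763, -0.0493, 0.2081]
tool_rot: [-0.0, 0.754, 0.657, -0.0]
contact_force: [-0.3, -0.4, -0.6]
gripper_width: -0.002
```

Call:
{"name": "step_arm", "arguments": {
  "increments": [
    [0.0,0,-0.001,0,0,0,1],
    [0.0,0,-0.001,0,0,0,1]
  ]
}}

```text
t: 10.27
eef_pos: [0.5763, -0.0493, 0.207]
tool_rot: [-0.0, 0.754, 0.657, -0.0]
contact_force: [-0.2, -0.1, -0.8]
gripper_width: 0.001
```

```bash
python3 feel.py
```

```text
t 10.47 F [-0.16  0.18 -0.18] sd [0.12 0.55 0.59] P [ 0.5764 -0.0493  0.2071] M [ 0.01 -0.02  0.02]
```

Call:
{"name": "step_arm", "arguments": {
  "increments": [
    [0.0,0,-0.001,0,0,0,1],
    [0.0,0,-0.001,0,0,0,1]
  ]
}}

```text
t: 10.63
eef_pos: [0.5763, -0.0493, 0.206]
tool_rot: [-0.0, 0.754, 0.657, -0.0]
contact_force: [-0.8, 0.1, -0.3]
gripper_width: 0.002
```

Call:
{"name": "step_arm", "arguments": {
  "increments": [
    [0.0,0,-0.001,0,0,0,1],
    [0.0,0,-0.001,0,0,0,1]
  ]
}}

```text
t: 10.8
eef_pos: [0.5763, -0.0493, 0.205]
tool_rot: [-0.0, 0.754, 0.657, -0.0]
contact_force: [0.1, 0.2, -0.5]
gripper_width: -0.003
```

```bash
python3 feel.py; python3 - <<'E'
from h import *
c=bot.read_camera("wrist");im=c["color"][:,:,::-1].copy()
cv2.imwrite("pics/g_wrist.png",cv2.resize(im[220:340,240:400],None,fx=5,fy=5,interpolation=cv2.INTER_NEAREST))
print(proj(c,bot.get_obs()["eef_pos"]))
E
```

```text
t 11.0 F [-0.02  0.01 -0.61] sd [0.51 0.32 0.52] P [ 0.5764 -0.0493  0.2051] M [0.02 0.03 0.05]
[318.20668157 283.14820827]
```

View pics/g_wrist.png

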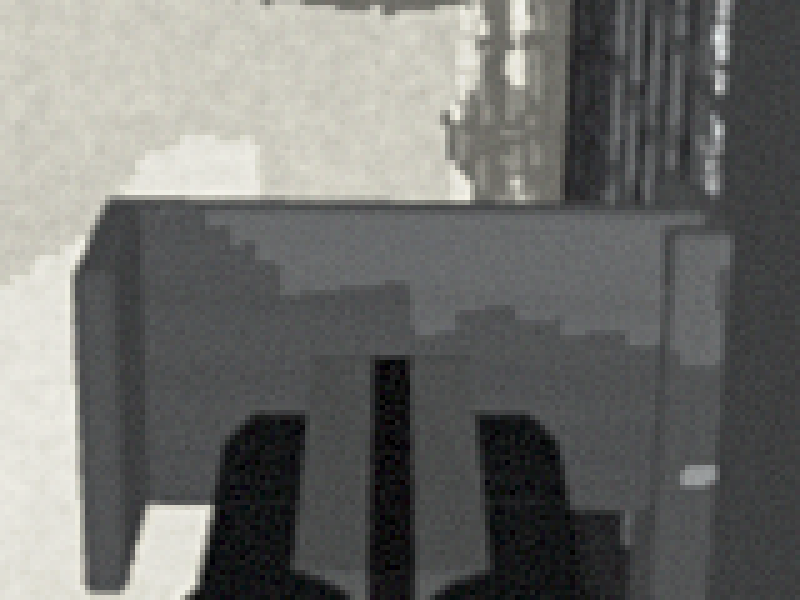

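```bash
python3 - <<'E'
from h import *
c=bot.read_camera("wrist");p=bot.get_obs()["eef_pos"]
tx=np.array([np.cos(np.radians(81.8)),np.sin(np.radians(81.8)),0])
for a in(0,.011):
  for dz in(0,.005,.01,.015,.02):print(a,dz,np.round(proj(c,p+a*tx+[0,0,dz]),1))
# pad corners from wrist now: zoom coords
pts={"farlipbase":(148,205),"faroutertop":(76,272),"farinnertop":(121,272),"nearoutertop":(85,592),"nearinnertop":(126,592)}
from scipy.optimize import least_squares
g={"farlipbase":[-.062,-.155,.003],"faroutertop":[-.066,-.155,.019],"farinnertop":[-.062,-.155,.019],"nearoutertop":[-.066,-.187,.019],"nearinnertop":[-.062,-.187,.019]}
def w(q,x,th=0):
    dy,dz=x[1]+.231,x[2]
    x=[x[0],-.231+dy*np.cos(th)+dz*np.sin(th),-dy*np.sin(th)+dz*np.cos(th)]
    a,s=np.cos(-.15),np.sin(-.15);return q[:3]+np.array([[a,-s,0],[s,a,0],[0,0,1]])@np.array(x)
for th in(0,.1,.2):
  f=lambda q:np.concatenate([proj(c,w(q,g[k],th))-[240+pts[k][0]/5,220+pts[k][1]/5] for k in g])
  s=least_squares(f,[.639,.1146,.2154]);print(th,s.x,s.cost,np.round(f(s.x),1),"pad",w(s.x,[-.037,-.171,.003],th))
E
```

```text
0 0 [318.2 283.2]
0 0.005 [318.2 287.2]
0 0.01 [318.3 291.5]
0 0.015 [318.3 296. ]
0 0.02 [318.3 300.7]
0.011 0 [318.4 263.3]
0.011 0.005 [318.4 266.9]
0.011 0.01 [318.4 270.7]
0.011 0.015 [318.4 274.6]
0.011 0.02 [318.5 278.9]
0 [0.63965154 0.11357452 0.21247245] 1.0694630672503134 [-0.8  0.4 -0.4 -0.3 -0.2 -0.2  0.5 -0.   0.9  0.1] pad [ 0.57751309 -0.04997612  0.21547245]
0.1 [0.63853176 0.11058017 0.21482922] 6.200222028834626 [-0.6  2.7  0.3 -1.5  0.1 -1.4 -0.1  0.2  0.2  0.3] pad [ 0.57639327 -0.05297072  0.21182422]
0.2 [0.63775132 0.10868453 0.21827501] 20.257886166021432 [-0.3  5.1  0.9 -2.6  0.5 -2.5 -0.7  0.2 -0.4  0.3] pad [ 0.57552321 -0.05545937  0.20929505]
```

Call:
{"name": "step_arm", "arguments": {
  "increments": [
    [0.0,0,-0.001,0,0,0,1],
    [0.0,0,-0.001,0,0,0,1]
  ]
}}

```text
t: 11.27
eef_pos: [0.5763, -0.0493, 0.2041]
tool_rot: [-0.0, 0.754, 0.657, -0.0]
contact_force: [-0.6, -0.7, 0.3]
gripper_width: -0.0
```

Call:
{"name": "step_arm", "arguments": {
  "increments": [
    [0.0,0,-0.001,0,0,0,1],
    [0.0,0,-0.001,0,0,0,1]
  ]
}}

```text
t: 11.43
eef_pos: [0.5763, -0.0493, 0.203]
tool_rot: [-0.0, 0.754, 0.657, -0.0]
contact_force: [0.1, 0.5, -0.6]
gripper_width: 0.003
```

```bash
python3 feel.py
```

```text
t 11.63 F [-0.03 -0.03 -0.11] sd [0.15 0.4  0.41] P [ 0.5764 -0.0493  0.2031] M [-0.   -0.01 -0.  ]
```

Call:
{"name": "step_arm", "arguments": {
  "increments": [
    [0.0,0,-0.001,0,0,0,1],
    [0.0,0,-0.001,0,0,0,1]
  ]
}}

```text
t: 11.8
eef_pos: [0.5764, -0.0493, 0.202]
tool_rot: [-0.0, 0.754, 0.657, -0.0]
contact_force: [-0.4, 0.9, -0.2]
gripper_width: -0.0
```

Call:
{"name": "step_arm", "arguments": {
  "increments": [
    [0.0,0,-0.001,0,0,0,1],
    [0.0,0,-0.001,0,0,0,1]
  ]
}}

```text
t: 11.97
eef_pos: [0.5763, -0.0493, 0.201]
tool_rot: [-0.0, 0.754, 0.657, -0.0]
contact_force: [-0.2, 0.5, -0.2]
gripper_width: -0.005
```

```bash
python3 feel.py; python3 - <<'E'
from h import *
c=bot.read_camera("wrist");im=c["color"][:,:,::-1].copy()
cv2.imwrite("pics/h_wrist.png",cv2.resize(im[220:340,240:400],None,fx=5,fy=5,interpolation=cv2.INTER_NEAREST))
E
```

```text
t 12.17 F [ 0.1  -0.05 -0.23] sd [0.42 0.74 0.24] P [ 0.5764 -0.0493  0.2011] M [-0.02  0.02  0.05]
```

View pics/h_wrist.png

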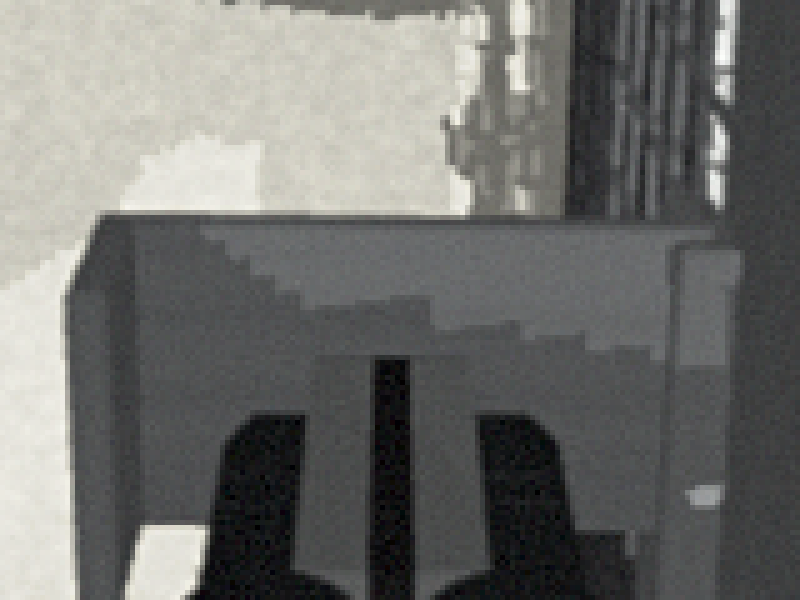

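Call:
{"name": "step_arm", "arguments": {
  "increments": [
    [0.0,0,-0.001,0,0,0,1],
    [0.0,0,-0.001,0,0,0,1]
  ]
}}

```text
t: 12.38
eef_pos: [0.5763, -0.0493, 0.2001]
tool_rot: [-0.0, 0.754, 0.657, -0.0]
contact_force: [-0.2, 0.4, -0.6]
gripper_width: 0.004
```

Call:
{"name": "step_arm", "arguments": {
  "increments": [
    [0.0,0,-0.001,0,0,0,1],
    [0.0,0,-0.001,0,0,0,1]
  ]
}}

```text
t: 12.55
eef_pos: [0.5763, -0.0493, 0.199]
tool_rot: [-0.0, 0.754, 0.657, -0.0]
contact_force: [-0.4, -0.2, -0.1]
gripper_width: 0.002
```

Call:
{"name": "step_arm", "arguments": {
  "increments": [
    [0.0,0,-0.001,0,0,0,1],
    [0.0,0,-0.001,0,0,0,1]
  ]
}}

```text
t: 12.72
eef_pos: [0.5763, -0.0493, 0.198]
tool_rot: [-0.0, 0.754, 0.657, -0.0]
contact_force: [-0.2, 0.2, -0.5]
gripper_width: -0.002
```

```bash
python3 feel.py
```

```text
t 12.92 F [ 0.06  0.26 -0.25] sd [0.3  0.37 0.25] P [ 0.5764 -0.0493  0.1981] M [ 0.03  0.04 -0.02]
```

```bash
python3 - <<'E'
from h import *
p=bot.get_obs()["eef_pos"]
for k in("scene","wrist"):
    c=bot.read_camera(k);im=c["color"][:,:,::-1].copy()
    im=np.clip(im.astype(float)*2,0,255).astype(np.uint8)
    u=proj(c,p);x0,y0=int(u[0])-45,int(u[1])-40
    z=cv2.resize(im[y0:y0+80,x0:x0+106],None,fx=7,fy=7,interpolation=cv2.INTER_CUBIC)
    tx=np.array([np.cos(np.radians(81.8)),np.sin(np.radians(81.8)),0]);ty=np.array([tx[1],-tx[0],0])
    for a in(-.011,.011):
      for b in(-.0145,.0145):
        v=proj(c,p+a*tx+b*ty);cv2.circle(z,tuple(int(q) for q in (v-[x0,y0]+.5)*7),3,(0,0,255),-1)
        v=proj(c,p+a*tx+b*ty+[0,0,.02]);cv2.circle(z,tuple(int(q) for q in (v-[x0,y0]+.5)*7),3,(0,255,0),-1)
    cv2.imwrite(f"pics/i_{k}.png",z)
E
```

```text
(no output)
```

View pics/i_scene.png

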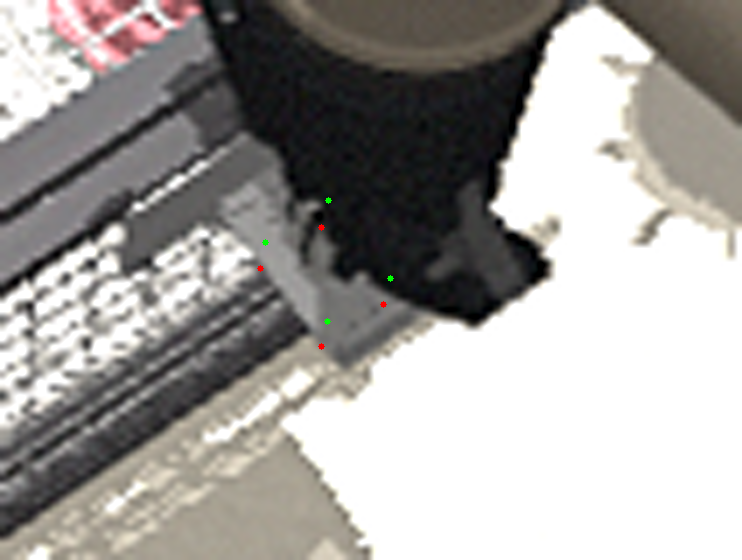

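View pics/i_wrist.png

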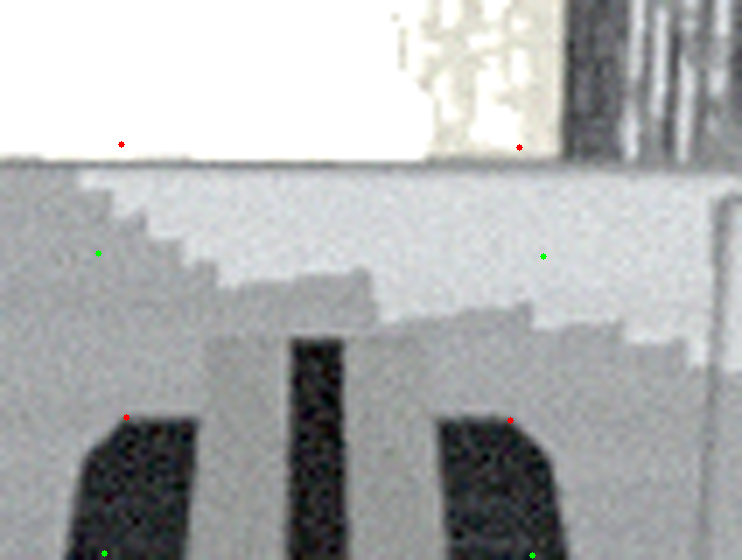

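```bash
python3 - <<'E'
from h import *
# pose at fit: 
p=np.array([.477,-.0125,.3525]);az=np.radians(-10.4)
ty=np.array([np.cos(az),np.sin(az),0]);tx=np.array([-np.sin(az),np.cos(az),0])
outs=[]
for k in("scene","top"):
    c=bot.read_camera(k);im=cv2.imread(f"pics/fit_{k}.png")
    im=np.clip(im.astype(float)*2.5,0,255).astype(np.uint8)
    u=proj(c,p);x0,y0=int(u[0])-40,int(u[1])-40
    z=cv2.resize(im[y0:y0+80,x0:x0+80],None,fx=5,fy=5,interpolation=cv2.INTER_CUBIC)
    for a in(-.011,.011):
      for b in(-.0145,.0145):
        v=proj(c,p+a*tx+b*ty);cv2.circle(z,tuple(int(q) for q in (v-[x0,y0]+.5)*5),2,(0,0,255),-1)
        v=proj(c,p+a*tx+b*ty+[0,0,.02]);cv2.circle(z,tuple(int(q) for q in (v-[x0,y0]+.5)*5),2,(0,255,0),-1)
    outs.append(z)
cv2.imwrite("pics/j.png",np.hstack(outs))
E
```

```text
(no output)
```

View pics/j.png

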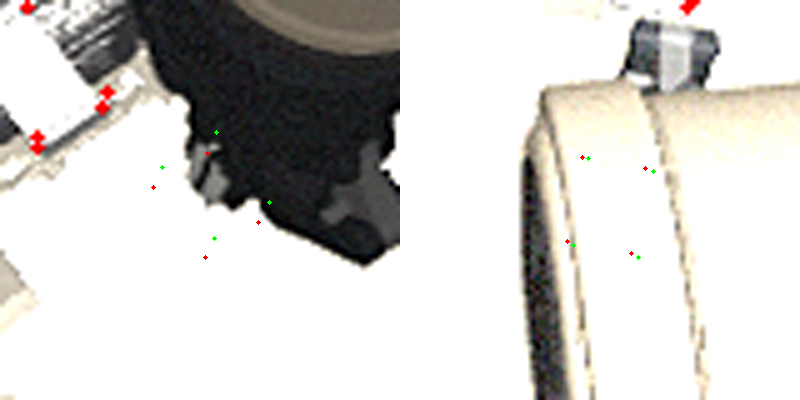

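View pics/fit_scene.png

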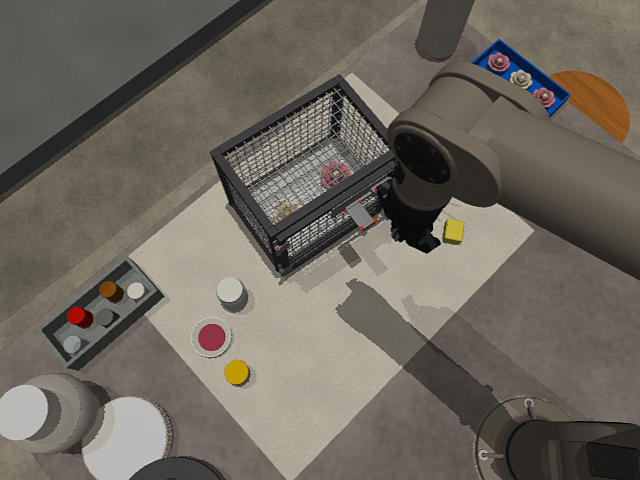

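Call:
{"name": "step_arm", "arguments": {
  "increments": [
    [0.0,0.003,0,0,0,0,1],
    [0.001,0.006,0,0,0,0,1],
    [0.001,0.008,0,0,0,0,1],
    [0.001,0.008,0,0,0,0,1]
  ]
}}

```text
t: 13.45
eef_pos: [0.5776, -0.0404, 0.1981]
tool_rot: [-0.0, 0.753, 0.658, 0.0]
contact_force: [0.3, 0.6, -0.6]
gripper_width: -0.003
```

Call:
{"name": "step_arm", "arguments": {
  "increments": [
    [0.0,0,-0.001,0,0,0,1],
    [0.0,0,-0.002,0,0,0,1],
    [0.0,0,-0.002,0,0,0,1]
  ]
}}

```text
t: 13.7
eef_pos: [0.5772, -0.0414, 0.196]
tool_rot: [-0.0, 0.754, 0.657, -0.0]
contact_force: [0.2, -0.1, -0.0]
gripper_width: -0.002
```

```bash
python3 feel.py;python3 - <<'E'
from h import *
for k in("scene","wrist"):
    c=bot.read_camera(k);im=c["color"][:,:,::-1].copy()
    im=np.clip(im.astype(float)*2,0,255).astype(np.uint8)
    u=proj(c,[.577,-.05,.2155]);x0,y0=int(u[0])-65,int(u[1])-50
    cv2.imwrite(f"pics/k_{k}.png",cv2.resize(im[y0:y0+100,x0:x0+130],None,fx=6,fy=6,interpolation=cv2.INTER_CUBIC))
E
```

```text
t 13.9 F [-0.2  -0.3   0.21] sd [0.44 0.47 0.32] P [ 0.5773 -0.0415  0.1961] M [ 0.01  0.01 -0.01]
```

View pics/k_scene.png

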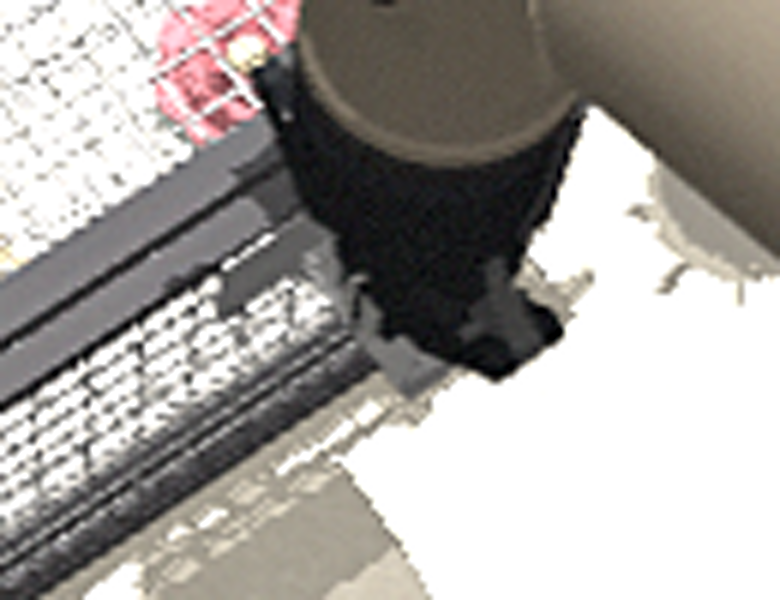

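View pics/k_wrist.png

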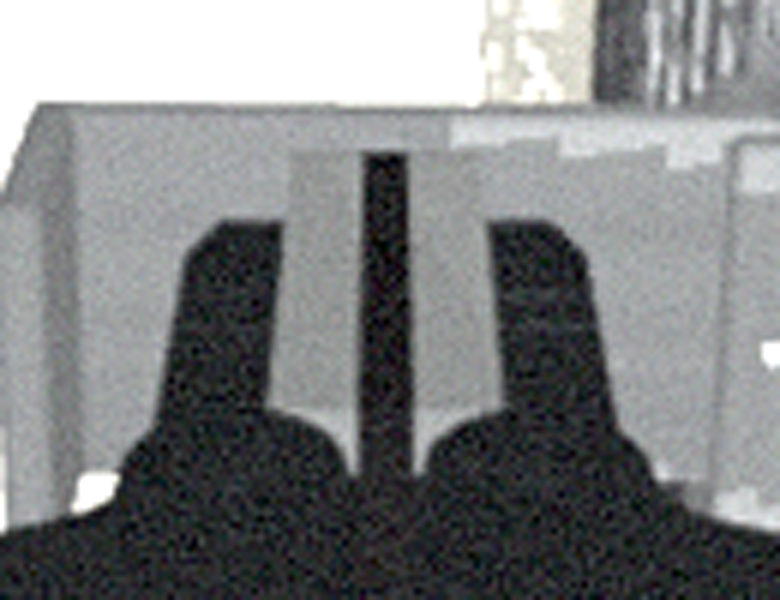

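Call:
{"name": "step_arm", "arguments": {
  "increments": [
    [0.0,0,-0.001,0,0,0,1],
    [0.0,0,-0.0015,0,0,0,1]
  ]
}}

```text
t: 14.17
eef_pos: [0.5774, -0.0413, 0.1946]
tool_rot: [-0.0, 0.754, 0.657, 0.0]
contact_force: [0.5, -0.3, -0.5]
gripper_width: 0.0
```

Call:
{"name": "step_arm", "arguments": {
  "increments": [
    [0.0,0,-0.001,0,0,0,1],
    [0.0,0,-0.0015,0,0,0,1]
  ]
}}

```text
t: 14.33
eef_pos: [0.5773, -0.0413, 0.193]
tool_rot: [-0.0, 0.754, 0.657, -0.0]
contact_force: [0.5, 0.0, 0.3]
gripper_width: 0.001
```

```bash
python3 feel.py
```

```text
t 14.53 F [-0.01 -0.16 -0.15] sd [0.47 0.42 0.27] P [ 0.5774 -0.0413  0.1931] M [-0.09 -0.02 -0.03]
```

Call:
{"name": "step_arm", "arguments": {
  "increments": [
    [0.0,0,-0.001,0,0,0,1],
    [0.0,0,-0.0015,0,0,0,1]
  ]
}}

```text
t: 14.7
eef_pos: [0.5774, -0.0413, 0.1917]
tool_rot: [0.0, 0.754, 0.657, 0.0]
contact_force: [-0.2, -0.8, 0.6]
gripper_width: 0.001
```

Call:
{"name": "step_arm", "arguments": {
  "increments": [
    [0.0,0,-0.001,0,0,0,1],
    [0.0,0,-0.0015,0,0,0,1]
  ]
}}

```text
t: 14.87
eef_pos: [0.5774, -0.0413, 0.1901]
tool_rot: [-0.0, 0.754, 0.657, -0.0]
contact_force: [-0.6, 0.0, 0.4]
gripper_width: -0.001
```

```bash
python3 feel.py;python3 - <<'E'
from h import *
for k in("wrist",):
    c=bot.read_camera(k);im=c["color"][:,:,::-1].copy()
    im=np.clip(im.astype(float)*2,0,255).astype(np.uint8)
    cv2.imwrite(f"pics/l_{k}.png",cv2.resize(im[240:360,240:400],None,fx=5,fy=5,interpolation=cv2.INTER_CUBIC))
E
```

```text
t 15.07 F [-0.   -0.03 -0.09] sd [0.35 0.19 0.39] P [ 0.5774 -0.0413  0.1901] M [-0.05 -0.02 -0.04]
```

View pics/l_wrist.png

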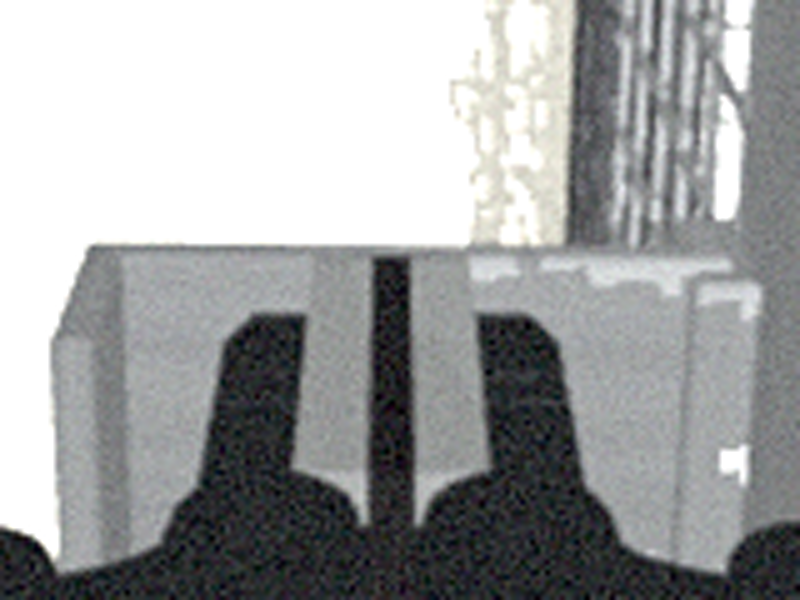

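Call:
{"name": "step_arm", "arguments": {
  "increments": [
    [0.0,-0.003,0,0,0,0,1],
    [-0.001,-0.006,-0.001,0,0,0,1],
    [-0.001,-0.007,-0.0025,0,0,0,1],
    [-0.001,-0.007,-0.003,0,0,0,1]
  ]
}}

```text
t: 15.45
eef_pos: [0.5764, -0.049, 0.1872]
tool_rot: [0.0, 0.754, 0.657, 0.0]
contact_force: [-0.1, -0.9, 2.6]
gripper_width: 0.004
```

Call:
{"name": "step_arm", "arguments": {
  "increments": [
    [0.0,0,-0.001,0,0,0,1],
    [0.0,0,-0.002,0,0,0,1],
    [0.0,0,-0.002,0,0,0,1]
  ]
}}

```text
t: 15.7
eef_pos: [0.5764, -0.0485, 0.185]
tool_rot: [0.0, 0.754, 0.657, -0.0]
contact_force: [-1.2, -0.6, 0.4]
gripper_width: -0.007
```

```bash
python3 feel.py;python3 - <<'E'
from h import *
for k in("scene",):
    c=bot.read_camera(k);im=c["color"][:,:,::-1].copy()
    im=np.clip(im.astype(float)*2,0,255).astype(np.uint8)
    cv2.imwrite(f"pics/m_{k}.png",cv2.resize(im[90:290,200:460],None,fx=3,fy=3,interpolation=cv2.INTER_CUBIC))
    for q in([0,0],[1,1]):pass
E
```

```text
t 15.9 F [-0.5  -0.5   0.97] sd [0.48 0.43 0.48] P [ 0.5764 -0.0483  0.1851] M [-0.09  0.02 -0.04]
```

View pics/m_scene.png

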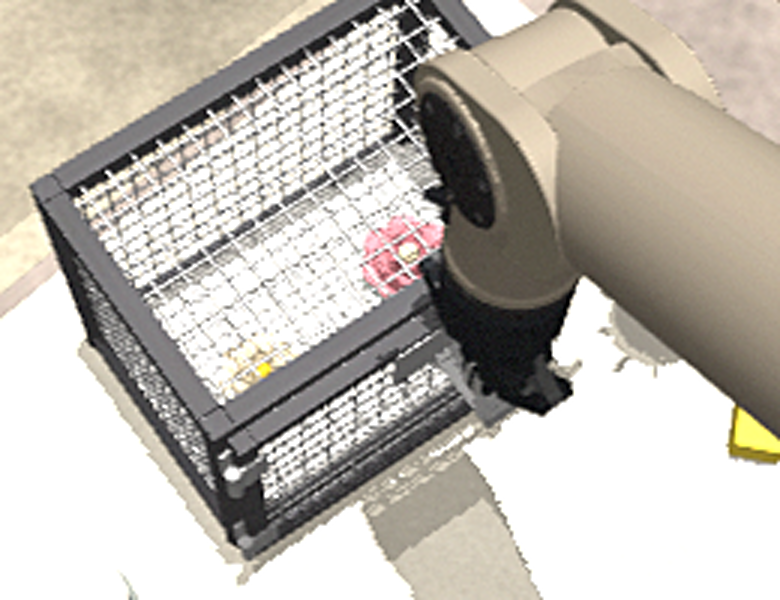

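Call:
{"name": "step_arm", "arguments": {
  "increments": [
    [0.0,0,-0.001,0,0,0,1],
    [0.0,0,-0.002,0,0,0,1],
    [0.0,0,-0.002,0,0,0,1]
  ]
}}

```text
t: 16.2
eef_pos: [0.5764, -0.0483, 0.183]
tool_rot: [-0.0, 0.754, 0.657, -0.0]
contact_force: [0.1, -0.7, 1.6]
gripper_width: 0.004
```

```bash
python3 feel.py;python3 - <<'E'
from h import *
for k in("wrist",):
    c=bot.read_camera(k);im=c["color"][:,:,::-1].copy()
    im=np.clip(im.astype(float)*2,0,255).astype(np.uint8)
    cv2.imwrite(f"pics/n_{k}.png",cv2.resize(im[240:360,240:400],None,fx=5,fy=5,interpolation=cv2.INTER_CUBIC))
E
```

```text
t 16.4 F [-0.25 -0.7   1.11] sd [0.47 0.23 0.48] P [ 0.5764 -0.0483  0.1831] M [-0.09  0.01 -0.  ]
```

View pics/n_wrist.png

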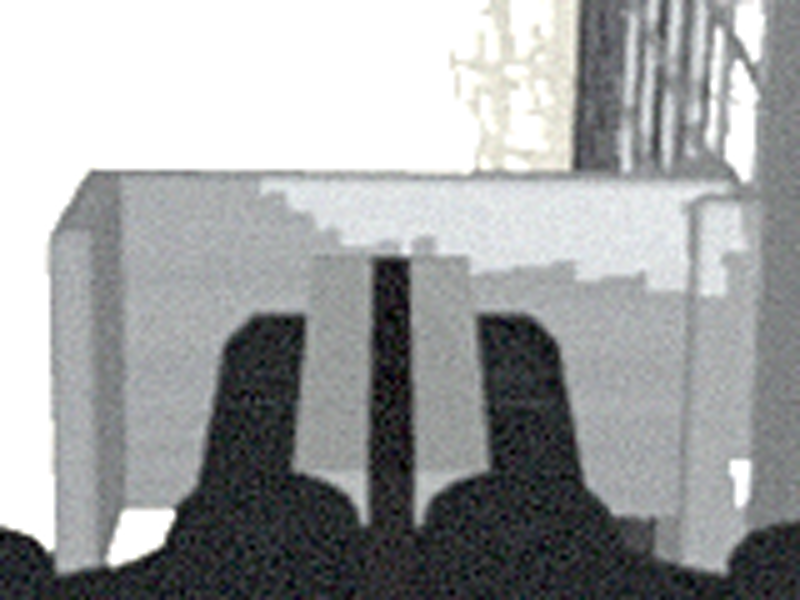

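Call:
{"name": "step_arm", "arguments": {
  "increments": [
    [0.0,0,-0.0005,0,0,0,1],
    [0.0,0,-0.0008,0,0,0,1]
  ]
}}

```text
t: 16.62
eef_pos: [0.5764, -0.0483, 0.1824]
tool_rot: [0.0, 0.754, 0.657, 0.0]
contact_force: [-0.4, -0.8, 1.0]
gripper_width: -0.001
```

Call:
{"name": "step_arm", "arguments": {
  "increments": [
    [0.0,0,-0.0004,0,0,0,1],
    [0.0,0,-0.0006,0,0,0,1]
  ]
}}

```text
t: 16.78
eef_pos: [0.5764, -0.0484, 0.1817]
tool_rot: [-0.0, 0.754, 0.657, -0.0]
contact_force: [-0.1, -0.4, 0.4]
gripper_width: -0.002
```

Call:
{"name": "step_arm", "arguments": {
  "increments": [
    [0.0,0,-0.0004,0,0,0,1],
    [0.0,0,-0.0006,0,0,0,1]
  ]
}}

```text
t: 16.95
eef_pos: [0.5764, -0.0484, 0.1812]
tool_rot: [0.0, 0.754, 0.657, -0.0]
contact_force: [-0.1, -0.7, 1.4]
gripper_width: 0.0
```

Call:
{"name": "step_arm", "arguments": {
  "increments": [
    [0.0,0,-0.0004,0,0,0,1],
    [0.0,0,-0.0006,0,0,0,1]
  ]
}}

```text
t: 17.12
eef_pos: [0.5764, -0.0483, 0.1806]
tool_rot: [0.0, 0.754, 0.657, 0.0]
contact_force: [-0.3, -1.4, 1.4]
gripper_width: 0.005
```

Call:
{"name": "step_arm", "arguments": {
  "increments": [
    [0.0,0,-0.0004,0,0,0,1],
    [0.0,0,-0.0006,0,0,0,1]
  ]
}}

```text
t: 17.28
eef_pos: [0.5765, -0.0483, 0.18]
tool_rot: [0.0, 0.754, 0.657, 0.0]
contact_force: [-0.7, -1.0, 0.4]
gripper_width: -0.001
```

Call:
{"name": "step_arm", "arguments": {
  "increments": [
    [0.0,0,-0.0004,0,0,0,1],
    [0.0,0,-0.0006,0,0,0,1]
  ]
}}

```text
t: 17.45
eef_pos: [0.5764, -0.0483, 0.1794]
tool_rot: [0.0, 0.754, 0.657, 0.0]
contact_force: [-0.5, -1.7, -0.2]
gripper_width: 0.001
```

```bash
sed -i 's/range(5)/range(3)/;s/i<4/i<2/' feel.py; python3 feel.py
```

```text
t 17.55 F [ 0.29 -1.04  0.45] sd [0.55 0.49 0.56] P [ 0.5765 -0.0483  0.1794] M [-0.08 -0.01  0.03]
```

Call:
{"name": "step_arm", "arguments": {
  "increments": [
    [0.0,0,-0.0004,0,0,0,1],
    [0.0,0,-0.0006,0,0,0,1]
  ]
}}

```text
t: 17.72
eef_pos: [0.5765, -0.0483, 0.1788]
tool_rot: [0.0, 0.754, 0.657, 0.0]
contact_force: [-0.3, -0.6, 0.5]
gripper_width: 0.001
```

Call:
{"name": "step_arm", "arguments": {
  "increments": [
    [0.0,0,-0.0004,0,0,0,1],
    [0.0,0,-0.0006,0,0,0,1]
  ]
}}

```text
t: 17.88
eef_pos: [0.5764, -0.0483, 0.1782]
tool_rot: [0.0, 0.754, 0.657, 0.0]
contact_force: [-0.1, -1.8, 1.3]
gripper_width: -0.0
```

Call:
{"name": "step_arm", "arguments": {
  "increments": [
    [0.0,0,-0.0004,0,0,0,1],
    [0.0,0,-0.0006,0,0,0,1]
  ]
}}

```text
t: 18.05
eef_pos: [0.5765, -0.0483, 0.1776]
tool_rot: [0.0, 0.754, 0.657, 0.0]
contact_force: [-0.1, -0.2, 0.8]
gripper_width: 0.001
```

```bash
python3 feel.py;python3 - <<'E'
from h import *
for k in("wrist",):
    c=bot.read_camera(k);im=c["color"][:,:,::-1].copy()
    im=np.clip(im.astype(float)*2,0,255).astype(np.uint8)
    cv2.imwrite(f"pics/o_{k}.png",cv2.resize(im[240:360,240:400],None,fx=5,fy=5,interpolation=cv2.INTER_CUBIC))
E
```

```text
t 18.15 F [ 0.25 -0.48  0.71] sd [0.36 0.19 0.25] P [ 0.5764 -0.0483  0.1776] M [-0.13  0.03  0.01]
```

View pics/o_wrist.png

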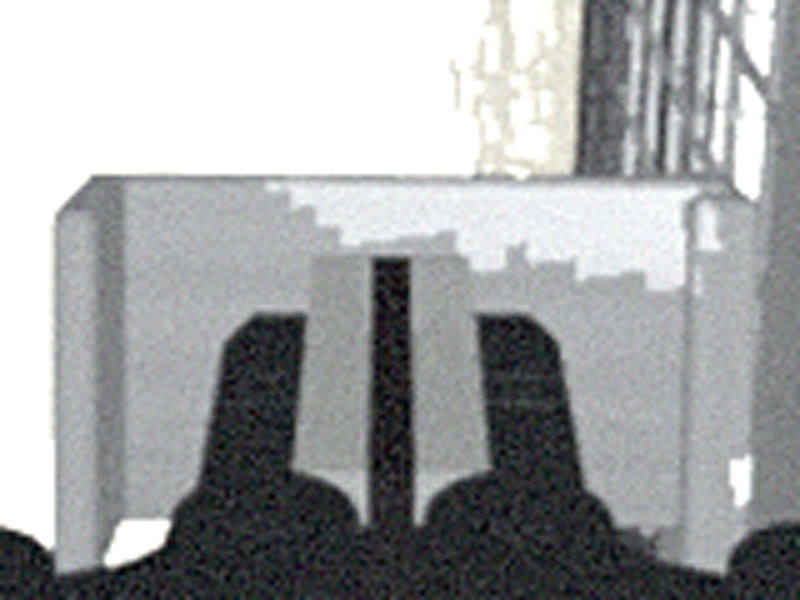

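Call:
{"name": "step_arm", "arguments": {
  "increments": [
    [0.0,0,-0.0004,0,0,0,1],
    [0.0,0,-0.0006,0,0,0,1]
  ]
}}

```text
t: 18.37
eef_pos: [0.5764, -0.0483, 0.177]
tool_rot: [0.0, 0.754, 0.657, 0.0]
contact_force: [0.6, -0.8, 1.7]
gripper_width: -0.0
```

Call:
{"name": "step_arm", "arguments": {
  "increments": [
    [0.0,0,-0.0004,0,0,0,1],
    [0.0,0,-0.0006,0,0,0,1]
  ]
}}

```text
t: 18.53
eef_pos: [0.5764, -0.0483, 0.1764]
tool_rot: [-0.0, 0.754, 0.657, 0.0]
contact_force: [1.2, 0.3, 0.6]
gripper_width: 0.001
```

```bash
python3 feel.py
```

```text
t 18.63 F [ 0.31 -0.16  0.74] sd [0.69 0.38 0.09] P [ 0.5764 -0.0483  0.1764] M [-0.13 -0.04 -0.  ]
```

Call:
{"name": "step_arm", "arguments": {
  "increments": [
    [0.0,0,-0.0004,0,0,0,1],
    [0.0,0,-0.0006,0,0,0,1]
  ]
}}

```text
t: 18.8
eef_pos: [0.5764, -0.0483, 0.1758]
tool_rot: [0.0, 0.754, 0.657, -0.0]
contact_force: [-0.4, -0.6, 1.6]
gripper_width: 0.003
```

Call:
{"name": "step_arm", "arguments": {
  "increments": [
    [0.0,0,-0.0004,0,0,0,1],
    [0.0,0,-0.0006,0,0,0,1]
  ]
}}

```text
t: 18.97
eef_pos: [0.5764, -0.0483, 0.1752]
tool_rot: [0.0, 0.754, 0.657, 0.0]
contact_force: [0.7, -0.0, 1.2]
gripper_width: 0.003
```

```bash
python3 feel.py
```

```text
t 19.07 F [ 0.16 -0.2   0.93] sd [0.42 0.14 0.21] P [ 0.5764 -0.0483  0.1752] M [-0.16  0.01 -0.04]
```

Call:
{"name": "step_arm", "arguments": {
  "increments": [
    [0.0,0,-0.0004,0,0,0,1],
    [0.0,0,-0.0006,0,0,0,1]
  ]
}}

```text
t: 19.23
eef_pos: [0.5764, -0.0483, 0.1747]
tool_rot: [0.0, 0.754, 0.657, 0.0]
contact_force: [-0.5, 0.2, 3.2]
gripper_width: -0.002
```

Call:
{"name": "step_arm", "arguments": {
  "increments": [
    [0.0,0,-0.0004,0,0,0,1],
    [0.0,0,-0.0006,0,0,0,1]
  ]
}}

```text
t: 19.4
eef_pos: [0.5765, -0.0484, 0.1744]
tool_rot: [0.0, 0.754, 0.657, 0.0]
contact_force: [-1.5, -0.2, 6.2]
gripper_width: -0.002
```

```bash
python3 feel.py
```

```text
t 19.5 F [-1.87 -0.35  6.05] sd [0.24 0.36 0.29] P [ 0.5765 -0.0484  0.1744] M [-0.13  0.37 -0.01]
```

Call:
{"name": "step_arm", "arguments": {
  "increments": [
    [0.0,0,-0.0004,0,0,0,1],
    [0.0,0,-0.0006,0,0,0,1]
  ]
}}

```text
t: 19.67
eef_pos: [0.5766, -0.0484, 0.1742]
tool_rot: [-0.0, 0.754, 0.657, 0.0]
contact_force: [-2.4, -0.2, 10.2]
gripper_width: -0.0
```

```bash
python3 feel.py
```

```text
t 19.77 F [-2.76 -0.51  9.25] sd [0.41 0.23 0.7 ] P [ 0.5766 -0.0484  0.1742] M [-0.09  0.64 -0.06]
```

Call:
{"name": "step_arm", "arguments": {
  "increments": [
    [0.0,0,0.0012,0,0,0,1],
    [0.0,0,0.0018,0,0,0,1]
  ]
}}

```text
t: 19.93
eef_pos: [0.5764, -0.0483, 0.1753]
tool_rot: [-0.0, 0.754, 0.657, 0.0]
contact_force: [0.2, -0.4, 0.9]
gripper_width: 0.001
```

```bash
python3 feel.py
```

```text
t 20.03 F [-0.21  0.09  1.54] sd [0.35 0.56 0.45] P [ 0.5764 -0.0483  0.1752] M [-0.09  0.04  0.07]
```

Call:
{"name": "step_arm", "arguments": {
  "increments": [
    [-0.002,0.0003,0,0,0,0,1],
    [-0.004,0.0006,0,0,0,0,1],
    [-0.006,0.0009,0,0,0,0,1]
  ]
}}

```text
t: 20.28
eef_pos: [0.5703, -0.0471, 0.1751]
tool_rot: [-0.0, 0.754, 0.657, 0.0]
contact_force: [0.2, 0.2, 0.2]
gripper_width: 0.001
```

Call:
{"name": "step_arm", "arguments": {
  "increments": [
    [-0.001,0.00015,0,0,0,0,1],
    [-0.002,0.0003,0,0,0,0,1]
  ]
}}

```text
t: 20.45
eef_pos: [0.5682, -0.047, 0.1751]
tool_rot: [-0.0, 0.754, 0.657, -0.0]
contact_force: [0.3, 0.3, -0.5]
gripper_width: 0.0
```

```bash
python3 feel.py
```

```text
t 20.55 F [0.53 0.65 0.32] sd [0.45 0.42 0.72] P [ 0.5681 -0.047   0.1751] M [0.11 0.02 0.04]
```

Call:
{"name": "step_arm", "arguments": {
  "increments": [
    [-0.001,0.00015,0,0,0,0,1],
    [-0.0015,0.0002,0,0,0,0,1]
  ]
}}

```text
t: 20.72
eef_pos: [0.5668, -0.0469, 0.1752]
tool_rot: [-0.0, 0.754, 0.657, -0.0]
contact_force: [0.4, -0.2, 0.6]
gripper_width: -0.003
```

Call:
{"name": "step_arm", "arguments": {
  "increments": [
    [-0.001,0.00015,0,0,0,0,1],
    [-0.0015,0.0002,0,0,0,0,1]
  ]
}}

```text
t: 20.88
eef_pos: [0.5653, -0.0468, 0.1752]
tool_rot: [0.0, 0.754, 0.657, -0.0]
contact_force: [1.5, -0.3, 0.3]
gripper_width: 0.0
```

```bash
python3 feel.py;python3 - <<'E'
from h import *
for k in("wrist",):
    c=bot.read_camera(k);im=c["color"][:,:,::-1].copy()
    im=np.clip(im.astype(float)*2,0,255).astype(np.uint8)
    cv2.imwrite(f"pics/p_{k}.png",cv2.resize(im[240:360,240:400],None,fx=5,fy=5,interpolation=cv2.INTER_CUBIC))
E
```

```text
t 20.98 F [0.99 0.28 0.24] sd [0.53 0.46 0.35] P [ 0.5653 -0.0467  0.1752] M [ 0.01 -0.01  0.04]
```

View pics/p_wrist.png

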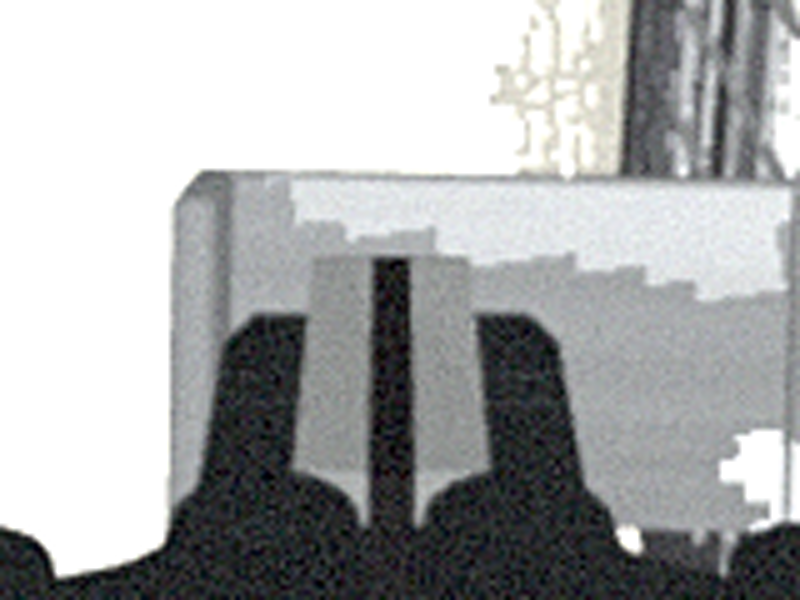

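Call:
{"name": "step_arm", "arguments": {
  "increments": [
    [-0.0008,0.0001,0,0,0,0,1],
    [-0.001,0.00015,0,0,0,0,1]
  ]
}}

```text
t: 21.2
eef_pos: [0.5645, -0.0466, 0.1752]
tool_rot: [0.0, 0.754, 0.657, 0.0]
contact_force: [0.5, 0.2, 0.5]
gripper_width: 0.0
```

```bash
python3 feel.py
```

```text
t 21.3 F [ 0.44 -0.31  0.4 ] sd [0.21 0.38 0.1 ] P [ 0.5645 -0.0466  0.1752] M [ 0.08 -0.15  0.  ]
```

Call:
{"name": "step_arm", "arguments": {
  "increments": [
    [-0.0008,0.0001,0,0,0,0,1],
    [-0.001,0.00015,0,0,0,0,1]
  ]
}}

```text
t: 21.47
eef_pos: [0.5637, -0.0462, 0.1753]
tool_rot: [0.0, 0.754, 0.657, 0.0]
contact_force: [1.7, 0.5, 0.4]
gripper_width: -0.001
```

```bash
python3 feel.py
```

```text
t 21.57 F [ 1.54  0.67 -0.03] sd [0.23 0.24 0.73] P [ 0.5637 -0.0462  0.1753] M [ 0.15 -0.42 -0.  ]
```

Call:
{"name": "step_arm", "arguments": {
  "increments": [
    [-0.0006,0.0001,0,0,0,0,1],
    [-0.0006,0.0001,0,0,0,0,1]
  ]
}}

```text
t: 21.73
eef_pos: [0.5631, -0.046, 0.1753]
tool_rot: [0.0, 0.754, 0.657, 0.0]
contact_force: [2.8, 1.8, 1.3]
gripper_width: -0.001
```

```bash
python3 feel.py
```

```text
t 21.83 F [2.77 1.83 0.5 ] sd [0.05 0.39 0.7 ] P [ 0.5631 -0.046   0.1753] M [ 0.45 -0.53 -0.07]
```

Call:
{"name": "step_arm", "arguments": {
  "increments": [
    [-0.0006,0.0001,0,0,0,0,1],
    [-0.0006,0.0001,0,0,0,0,1]
  ]
}}

```text
t: 22.0
eef_pos: [0.5624, -0.0458, 0.1753]
tool_rot: [-0.0, 0.754, 0.657, 0.0]
contact_force: [2.2, 1.5, 0.0]
gripper_width: 0.003
```

```bash
python3 feel.py
```

```text
t 22.1 F [2.79 2.11 0.16] sd [0.49 0.43 0.23] P [ 0.5624 -0.0458  0.1753] M [ 0.51 -0.53 -0.04]
```

```bash
cat > arc.py <<'E'
import numpy as np,sys
H=np.array([.6395,.1140]);r=np.array([.5624,-.0458])-H
def P(d):
    d=np.radians(d);return H+np.array([[np.cos(d),np.sin(d)],[-np.sin(d),np.cos(d)]])@r
v=[float(a) for a in sys.argv[1:]]
for d in v[1:]:print(d,np.round(P(d)-P(v[0]),4),"rz",-(d-v[0]))
E
python3 arc.py 0 .5 1 1.5 2 2.5 3 4 5 6
```

```text
0.5 [-0.0014  0.0007] rz -0.5
1.0 [-0.0028  0.0014] rz -1.0
1.5 [-0.0042  0.0021] rz -1.5
2.0 [-0.0055  0.0028] rz -2.0
2.5 [-0.0069  0.0035] rz -2.5
3.0 [-0.0083  0.0043] rz -3.0
4.0 [-0.011   0.0058] rz -4.0
5.0 [-0.0136  0.0073] rz -5.0
6.0 [-0.0163  0.0089] rz -6.0
```

Call:
{"name": "step_arm", "arguments": {
  "increments": [
    [-0.0007,0.0006,0,0,0,-0.3,1],
    [-0.0014,0.001,0,0,0,-0.5,1]
  ]
}}

```text
t: 22.27
eef_pos: [0.5608, -0.0452, 0.1752]
tool_rot: [-0.0, 0.757, 0.654, 0.0]
contact_force: [1.3, 2.6, 1.0]
gripper_width: 0.003
```

```bash
python3 feel.py
```

```text
t 22.37 F [1.69 2.53 0.8 ] sd [0.3  0.23 0.76] P [ 0.5606 -0.0451  0.1752] M [ 0.56 -0.3  -0.03]
```

Call:
{"name": "step_arm", "arguments": {
  "increments": [
    [-0.0007,0.0004,0,0,0,-0.3,1],
    [-0.0014,0.0008,0,0,0,-0.5,1]
  ]
}}

```text
t: 22.53
eef_pos: [0.5593, -0.0445, 0.1752]
tool_rot: [0.0, 0.76, 0.651, -0.0]
contact_force: [2.6, 1.5, 1.2]
gripper_width: -0.001
```

```bash
python3 feel.py;python3 - <<'E'
from h import *
for k in("wrist","scene"):
    c=bot.read_camera(k);im=c["color"][:,:,::-1].copy()
    im=np.clip(im.astype(float)*2,0,255).astype(np.uint8)
    x0,y0=(240,180) if k=="wrist" else (260,130)
    cv2.imwrite(f"pics/q_{k}.png",cv2.resize(im[y0:y0+150,x0:x0+200],None,fx=4,fy=4,interpolation=cv2.INTER_CUBIC))
E
```

```text
t 22.63 F [2.   1.79 1.31] sd [0.39 0.28 0.32] P [ 0.5592 -0.0444  0.1752] M [ 0.48 -0.26 -0.04]
```

View pics/q_wrist.png

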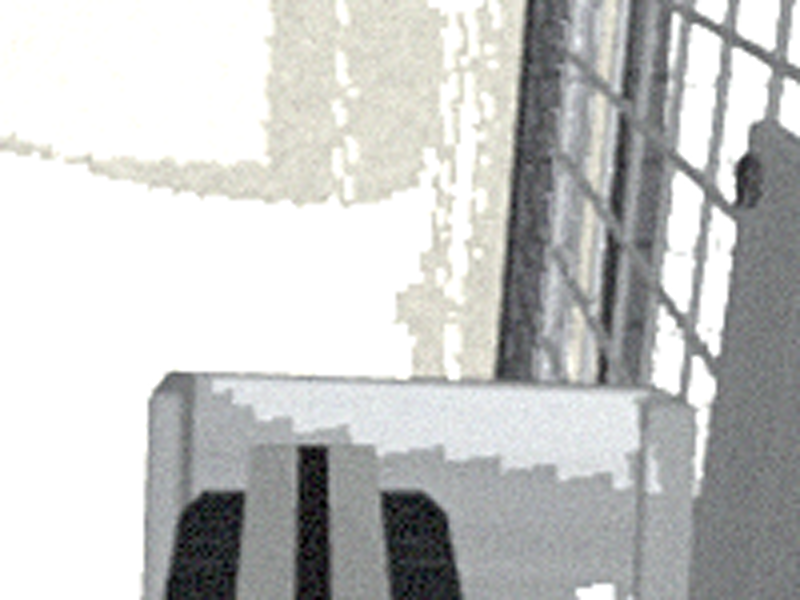

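View pics/q_scene.png

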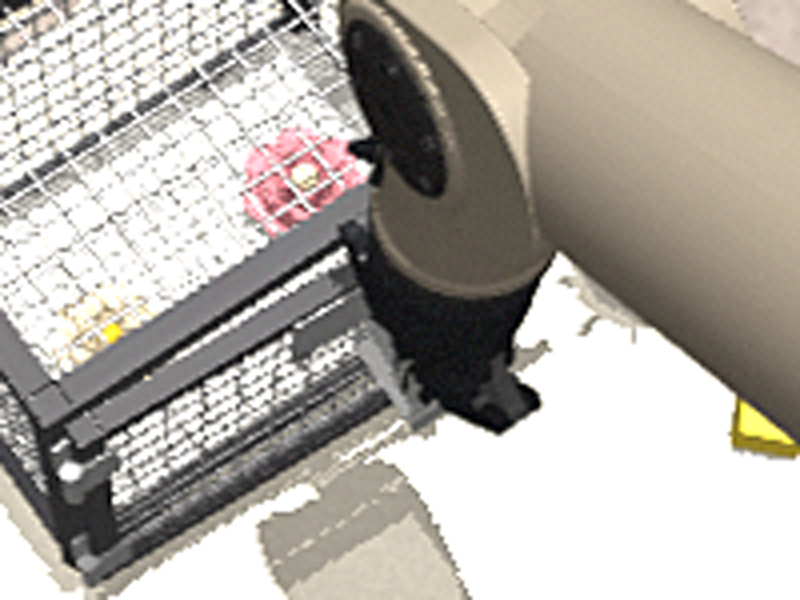

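```bash
python3 arc.py 1 2 3 4.5 6.5 9 12 15 18.5 22 25.5; echo; python3 arc.py 25.5 29 32.5 36 39.5 43 46.5 50 53.5 57 60; echo; python3 arc.py 60 63.5 67 70.5 74 77.5 81 84.5 87 89 90
```

```text
2.0 [-0.0028  0.0014] rz -1.0
3.0 [-0.0055  0.0029] rz -2.0
4.5 [-0.0095  0.0052] rz -3.5
6.5 [-0.0148  0.0084] rz -5.5
9.0 [-0.0213  0.0127] rz -8.0
12.0 [-0.0288  0.0182] rz -11.0
15.0 [-0.036  0.024] rz -14.0
18.5 [-0.0439  0.0314] rz -17.5
22.0 [-0.0515  0.0391] rz -21.0
25.5 [-0.0585  0.0474] rz -24.5

29.0 [-0.0065  0.0087] rz -3.5
32.5 [-0.0125  0.0177] rz -7.0
36.0 [-0.0179  0.0271] rz -10.5
39.5 [-0.0228  0.0368] rz -14.0
43.0 [-0.027   0.0468] rz -17.5
46.5 [-0.0306  0.057 ] rz -21.0
50.0 [-0.0336  0.0674] rz -24.5
53.5 [-0.0359  0.078 ] rz -28.0
57.0 [-0.0376  0.0887] rz -31.5
60.0 [-0.0386  0.0979] rz -34.5

63.5 [-0.0005  0.0108] rz -3.5
67.0 [-0.0003  0.0217] rz -7.0
70.5 [0.0006 0.0325] rz -10.5
74.0 [0.0021 0.0432] rz -14.0
77.5 [0.0042 0.0538] rz -17.5
81.0 [0.007  0.0643] rz -21.0
84.5 [0.0105 0.0746] rz -24.5
87.0 [0.0133 0.0818] rz -27.0
89.0 [0.0158 0.0874] rz -29.0
90.0 [0.0171 0.0902] rz -30.0
```

Call:
{"name": "step_arm", "arguments": {
  "increments": [
    [-0.0028,0.0014,0,0,0,-1,1],
    [-0.0055,0.0029,0,0,0,-2,1],
    [-0.0095,0.0052,0,0,0,-3.5,1],
    [-0.0148,0.0084,0,0,0,-5.5,1],
    [-0.0213,0.0127,0,0,0,-8,1],
    [-0.0288,0.0182,0,0,0,-11,1]
  ]
}}

```text
t: 23.23
eef_pos: [0.5306, -0.0265, 0.1754]
tool_rot: [0.0, 0.819, 0.573, 0.0]
contact_force: [2.5, 2.3, 1.1]
gripper_width: -0.001
```

```bash
python3 feel.py;python3 arc.py 12 15 18 21 24 27 30 33 36 39 42;echo; python3 arc.py 42 45 48 51 54 57 60 63 66 69 72; echo;python3 arc.py 72 75 78 81 84 86 88 89 90 91 92; python3 - <<'E'
from h import *
for k in("wrist","scene"):
    c=bot.read_camera(k);im=c["color"][:,:,::-1].copy()
    im=np.clip(im.astype(float)*2,0,255).astype(np.uint8)
    x0,y0=(240,180) if k=="wrist" else (260,130)
    cv2.imwrite(f"pics/r_{k}.png",cv2.resize(im[y0:y0+150,x0:x0+200],None,fx=4,fy=4,interpolation=cv2.INTER_CUBIC))
E
```

```text
t 23.33 F [0.19 1.62 0.84] sd [1.74 0.54 0.24] P [ 0.5293 -0.0258  0.175 ] M [ 0.18  0.15 -0.  ]
15.0 [-0.0072  0.0059] rz -3.0
18.0 [-0.0141  0.0121] rz -6.0
21.0 [-0.0206  0.0187] rz -9.0
24.0 [-0.0268  0.0257] rz -12.0
27.0 [-0.0326  0.0329] rz -15.0
30.0 [-0.038   0.0404] rz -18.0
33.0 [-0.0431  0.0483] rz -21.0
36.0 [-0.0477  0.0563] rz -24.0
39.0 [-0.0518  0.0646] rz -27.0
42.0 [-0.0556  0.0731] rz -30.0

45.0 [-0.0033  0.0087] rz -3.0
48.0 [-0.0061  0.0175] rz -6.0
51.0 [-0.0085  0.0265] rz -9.0
54.0 [-0.0104  0.0356] rz -12.0
57.0 [-0.0118  0.0448] rz -15.0
60.0 [-0.0127  0.054 ] rz -18.0
63.0 [-0.0132  0.0633] rz -21.0
66.0 [-0.0131  0.0726] rz -24.0
69.0 [-0.0126  0.0819] rz -27.0
72.0 [-0.0116  0.0911] rz -30.0

75.0 [0.0015 0.0092] rz -3.0
78.0 [0.0035 0.0182] rz -6.0
81.0 [0.0059 0.0272] rz -9.0
84.0 [0.0088 0.036 ] rz -12.0
86.0 [0.011  0.0418] rz -14.0
88.0 [0.0134 0.0475] rz -16.0
89.0 [0.0147 0.0504] rz -17.0
90.0 [0.016  0.0532] rz -18.0
91.0 [0.0174 0.0559] rz -19.0
92.0 [0.0188 0.0587] rz -20.0
```

View pics/r_wrist.png

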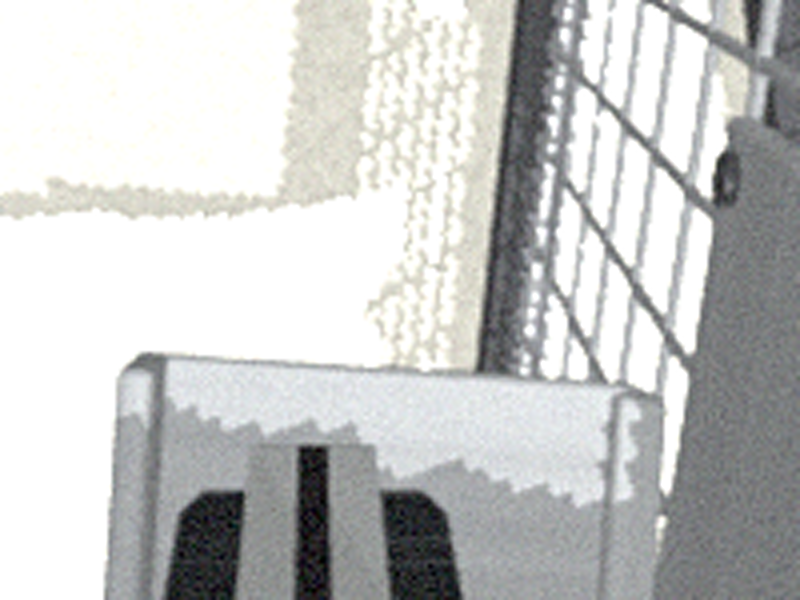

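View pics/r_scene.png

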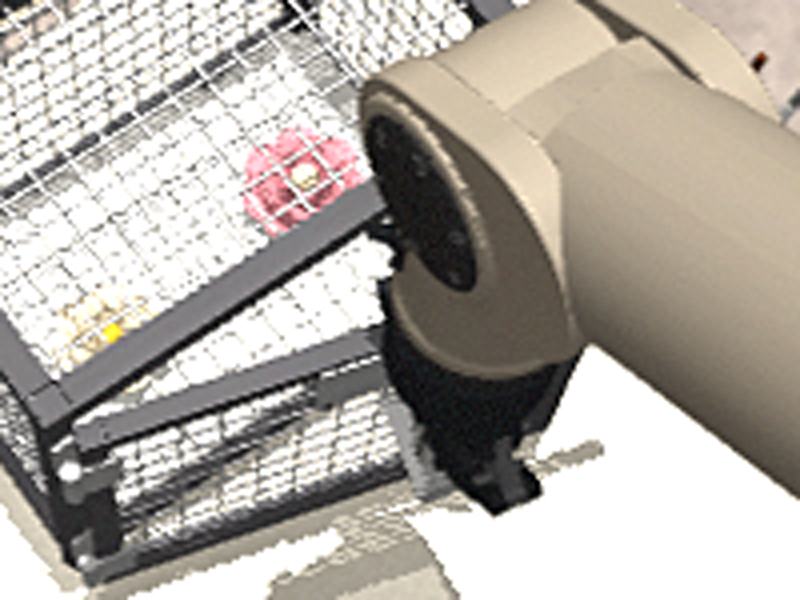

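Call:
{"name": "step_arm", "arguments": {
  "increments": [
    [-0.0072,0.0059,0,0,0,-3,1],
    [-0.0141,0.0121,0,0,0,-6,1],
    [-0.0206,0.0187,0,0,0,-9,1],
    [-0.0268,0.0257,0,0,0,-12,1],
    [-0.0326,0.0329,0,0,0,-15,1],
    [-0.038,0.0404,0,0,0,-18,1],
    [-0.0431,0.0483,0,0,0,-21,1],
    [-0.0477,0.0563,0,0,0,-24,1],
    [-0.0518,0.0646,0,0,0,-27,1],
    [-0.0556,0.0731,0,0,0,-30,1]
  ]
}}

```text
t: 24.27
eef_pos: [0.4747, 0.0457, 0.1751]
tool_rot: [0.001, 0.94, 0.342, -0.0]
contact_force: [0.1, -1.2, 0.2]
gripper_width: -0.001
```

```bash
python3 feel.py; python3 - <<'E'
from h import *
print(np.round(bot.get_obs()["q"],2))
for k in("wrist","scene"):
    c=bot.read_camera(k);im=c["color"][:,:,::-1].copy()
    im=np.clip(im.astype(float)*2,0,255).astype(np.uint8)
    x0,y0=(240,180) if k=="wrist" else (240,150)
    cv2.imwrite(f"pics/s_{k}.png",cv2.resize(im[y0:y0+150,x0:x0+200],None,fx=4,fy=4,interpolation=cv2.INTER_CUBIC))
E
```

```text
t 24.37 F [-0.89  0.97  0.04] sd [0.73 1.79 0.1 ] P [0.4745 0.047  0.175 ] M [0.14 0.05 0.05]
[-1.    0.24  0.9   2.09 -0.24  0.92 -0.83]
```

View pics/s_wrist.png

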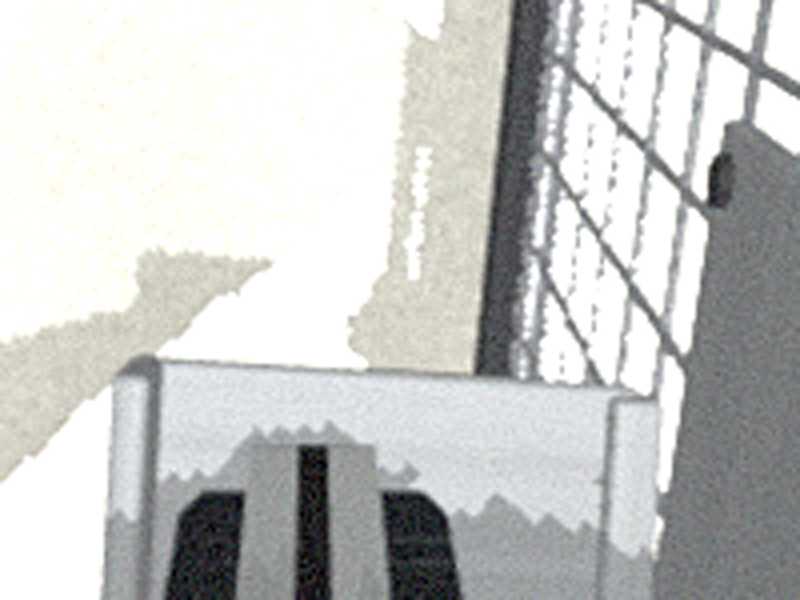

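View pics/s_scene.png

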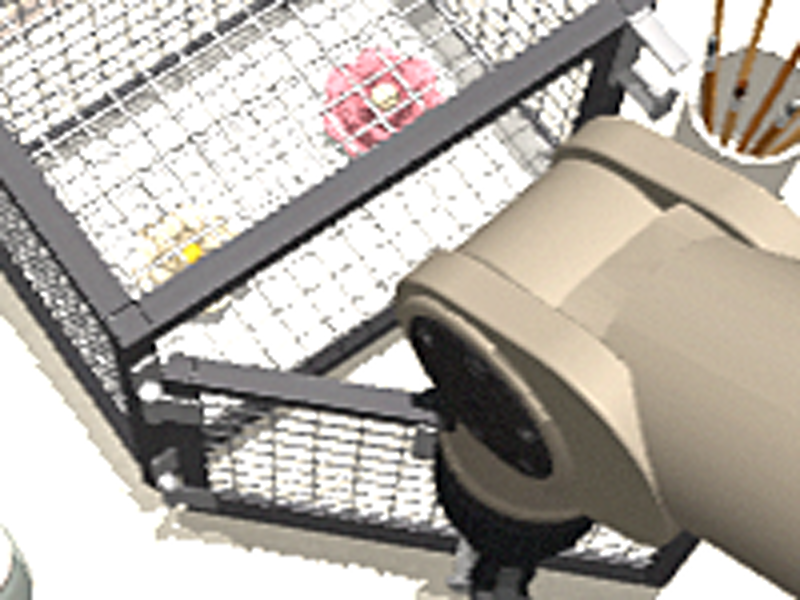

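Call:
{"name": "step_arm", "arguments": {
  "increments": [
    [-0.0033,0.0087,0,0,0,-3,1],
    [-0.0061,0.0175,0,0,0,-6,1],
    [-0.0085,0.0265,0,0,0,-9,1],
    [-0.0104,0.0356,0,0,0,-12,1],
    [-0.0118,0.0448,0,0,0,-15,1],
    [-0.0127,0.054,0,0,0,-18,1],
    [-0.0132,0.0633,0,0,0,-21,1],
    [-0.0131,0.0726,0,0,0,-24,1],
    [-0.0126,0.0819,0,0,0,-27,1],
    [-0.0116,0.0911,0,0,0,-30,1]
  ]
}}

```text
t: 25.3
eef_pos: [0.4637, 0.137, 0.1752]
tool_rot: [0.0, 0.996, 0.088, -0.0]
contact_force: [-0.7, -0.4, 0.6]
gripper_width: -0.003
```

```bash
python3 feel.py; python3 - <<'E'
from h import *
print(np.round(bot.get_obs()["q"],2))
for k in("wrist",):
    c=bot.read_camera(k);im=c["color"][:,:,::-1].copy()
    im=np.clip(im.astype(float)*2,0,255).astype(np.uint8)
    x0,y0=(240,180) if k=="wrist" else (240,150)
    cv2.imwrite(f"pics/t_{k}.png",cv2.resize(im[y0:y0+150,x0:x0+200],None,fx=4,fy=4,interpolation=cv2.INTER_CUBIC))
E
```

```text
t 25.4 F [-0.01  1.02  0.99] sd [0.9  1.16 0.29] P [0.464  0.1383 0.1752] M [ 0.17 -0.1  -0.04]
[-1.25  0.29  1.    2.07 -0.31  0.93 -1.47]
```

View pics/t_wrist.png

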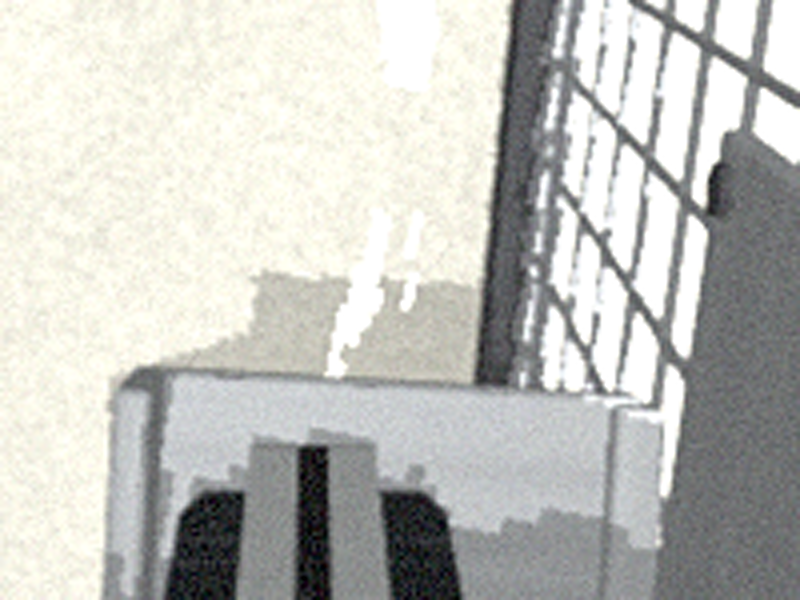

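Call:
{"name": "step_arm", "arguments": {
  "increments": [
    [0.0015,0.0092,0,0,0,-3,1],
    [0.0035,0.0182,0,0,0,-6,1],
    [0.0059,0.0272,0,0,0,-9,1],
    [0.0088,0.036,0,0,0,-12,1],
    [0.011,0.0418,0,0,0,-14,1],
    [0.0134,0.0475,0,0,0,-16,1],
    [0.0147,0.0504,0,0,0,-17,1],
    [0.016,0.0532,0,0,0,-18,1],
    [0.016,0.0532,0,0,0,-18,1],
    [0.016,0.0532,0,0,0,-18,1]
  ]
}}

```text
t: 26.28
eef_pos: [0.4798, 0.1907, 0.1753]
tool_rot: [-0.0, 0.998, -0.068, 0.0]
contact_force: [1.2, -0.2, 0.3]
gripper_width: 0.003
```

```bash
python3 feel.py; python3 - <<'E'
from h import *
print(np.round(bot.get_obs()["q"],2))
for k in("wrist","top"):
    c=bot.read_camera(k);im=c["color"][:,:,::-1].copy()
    im=np.clip(im.astype(float)*2,0,255).astype(np.uint8)
    x0,y0=(240,180) if k=="wrist" else (240,180)
    cv2.imwrite(f"pics/u_{k}.png",cv2.resize(im[y0:y0+150,x0:x0+200],None,fx=4,fy=4,interpolation=cv2.INTER_CUBIC))
E
```

```text
t 26.38 F [ 1.33 -0.11  0.21] sd [0.13 0.47 0.28] P [0.4798 0.1907 0.1753] M [ 0.   -0.22 -0.  ]
[-1.32  0.39  1.04  2.01 -0.41  0.97 -1.77]
```

View pics/u_wrist.png

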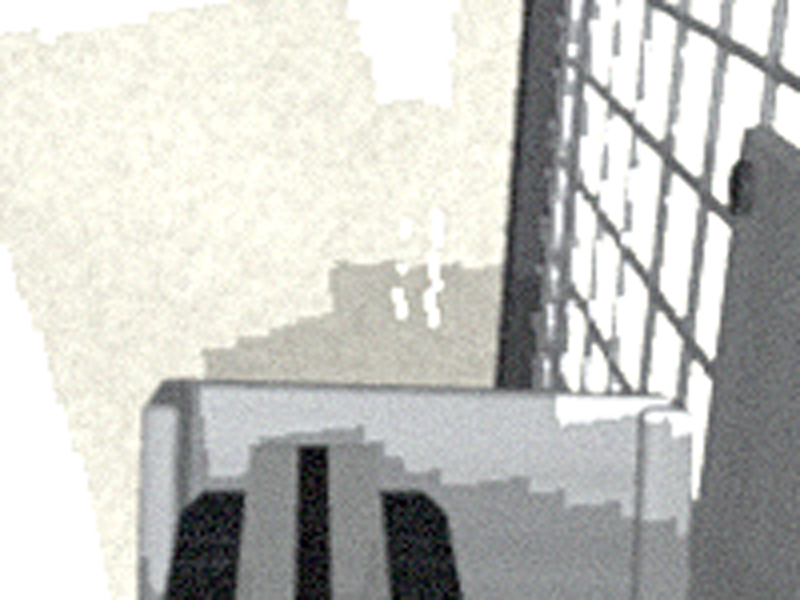

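View pics/u_top.png

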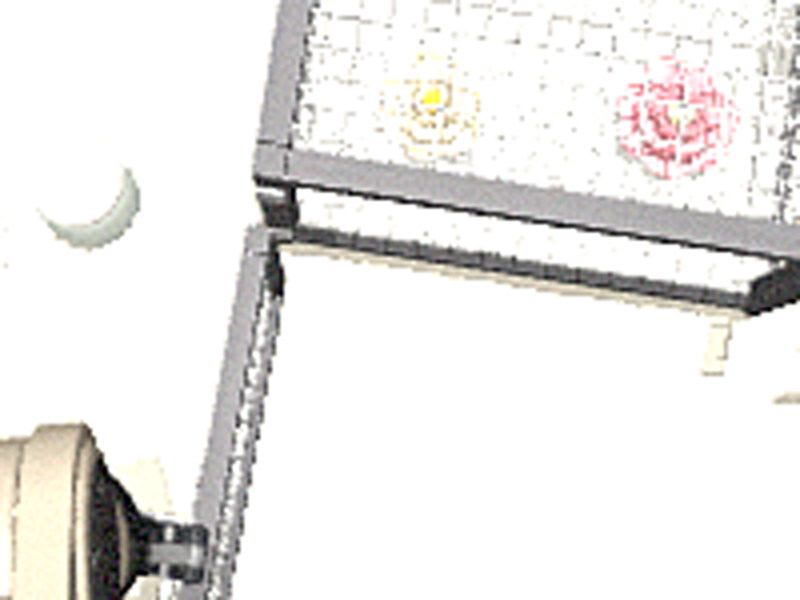

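Call:
{"name": "step_arm", "arguments": {
  "increments": [
    [0,-0.002,0.001,0,0,0,1],
    [0,-0.004,0.004,0,0,0,1],
    [0,-0.004,0.008,0,0,0,1],
    [0,-0.004,0.012,0,0,0,1],
    [0,-0.004,0.017,0,0,0,1],
    [0,-0.004,0.024,0,0,0,1],
    [0,-0.004,0.034,0,0,0,1],
    [0,-0.004,0.046,0,0,0,1],
    [0,-0.004,0.06,0,0,0,1],
    [0,-0.004,0.08,0,0,0,1]
  ]
}}

```text
t: 27.32
eef_pos: [0.4789, 0.1869, 0.256]
tool_rot: [0.0, 0.998, -0.068, -0.001]
contact_force: [0.4, 0.7, -0.1]
gripper_width: -0.0
```

Call:
{"name": "step_arm", "arguments": {
  "increments": [
    [0,0,0.025,0,0,0,1],
    [0,0,0.05,0,0,0,1],
    [0,0.02,0.07,0,0,0,1],
    [0,0.05,0.08,0,0,0,1],
    [0,0.08,0.08,0,0,0,1],
    [0,0.11,0.08,0,0,0,1],
    [0,0.13,0.08,0,0,0,1],
    [0,0.13,0.08,0,0,0,1]
  ]
}}

```text
t: 27.98
eef_pos: [0.4781, 0.3231, 0.3355]
tool_rot: [0.0, 0.998, -0.064, 0.0]
contact_force: [-0.7, 0.6, 0.0]
gripper_width: 0.002
```

```bash
python3 feel.py; python3 - <<'E'
from h import *
for k in("scene","top"):
    c=bot.read_camera(k);im=c["color"][:,:,::-1].copy()
    cv2.imwrite(f"pics/v_{k}.png",im)
    for n in ("latch_pivot","thumb_pad","gate_hinge"):
        r=bot.place_of(n,k)
        if r:print(k,n,np.round(np.array(r[0]["location"])*[640,480],1),round(r[0]["conf"],2))
E
```

```text
t 28.08 F [-0.02  0.08  0.04] sd [0.64 0.47 0.2 ] P [0.4787 0.3202 0.3356] M [-0.03 -0.02  0.05]
scene latch_pivot [311.4 336.4] 0.52
scene thumb_pad [309.1 337.1] 0.75
scene gate_hinge [278.5 247.2] 0.6
top latch_pivot [278.7 348.6] 0.96
top thumb_pad [267.4 311.3] 0.84
top gate_hinge [299.7 233.1] 0.9
```

View pics/v_scene.png

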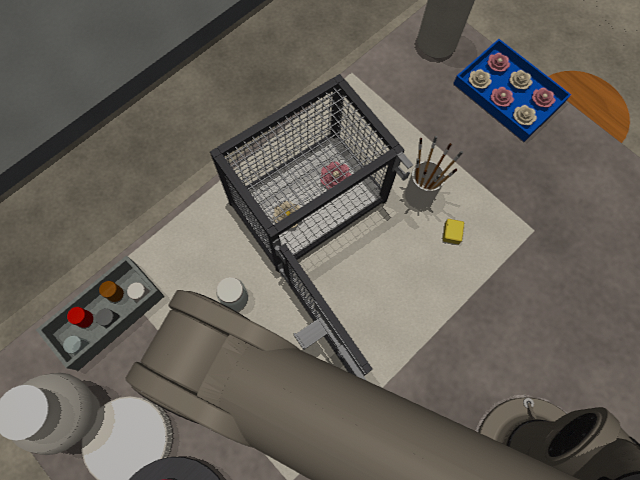

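View pics/v_top.png

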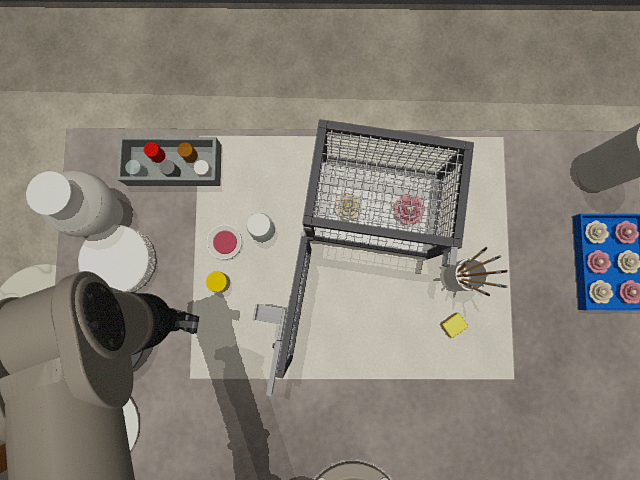

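```bash
python3 - <<'E'
from h import *
c=bot.read_camera("top")
def onz(uv,z):
    o,d=ray(c,[uv[0]/640,uv[1]/480]);return o+d*(z-o[2])/d[2]
h=onz((299.7,233.1),.2155);p=onz((278.7,348.6),.2155);t=onz((267.4,311.3),.2185)
print(h,p,t,np.linalg.norm((p-h)[:2]),np.linalg.norm((t-h)[:2]))
a=np.degrees(np.arctan2(*(p-h)[[1,0]]));b=np.degrees(np.arctan2(*(t-h)[[1,0]]))
print((-90-8.6-np.degrees(np.arctan2(9,231))-a)%360,(-90-8.6-np.degrees(np.arctan2(37,171))-b)%360)
o=bot.get_obs();print(o["t"],np.abs(o["joint_vel"]).max())
im=c["color"][:,:,::-1];cv2.imwrite("pics/w.png",cv2.resize(im[290:400,220:340],None,fx=5,fy=5,interpolation=cv2.INTER_CUBIC))
E
```

```text
[0.63975305 0.12013468 0.2155    ] [0.40642622 0.15984609 0.2155    ] [0.48027403 0.18337369 0.2185    ] 0.23668207106536834 0.17155969857590034
88.82781128211099 90.82093795018375
28.5333 0.004730186694717808
```

View pics/w.png

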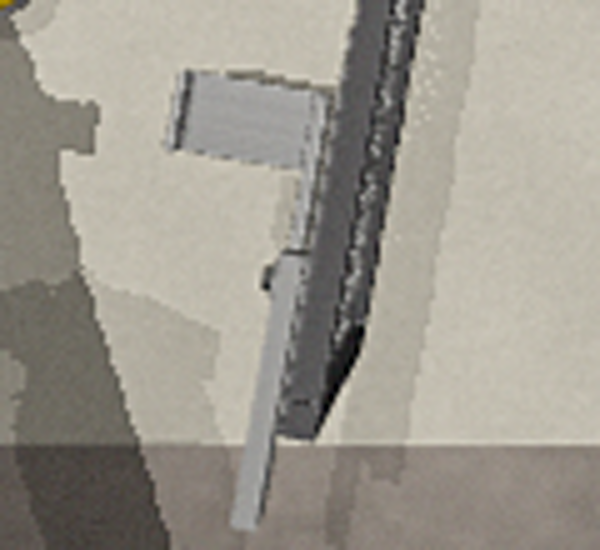

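```bash
python3 -c "
from station import bot
print(bot.hand_in())"
```

```text
the job is handed in; nothing more can be done
None
```

I opened the gate and handed the job in at about 28.5 s; no verdict was reported.

**How it went:**
- **Lifting the bar:** I pressed the thumb lever with the closed fingers until I felt the hood. The force at the pad rose from about 1 N to about 9 N, peaking at 10.2 N. By the lever ratio I put that at 5.5 to 7 N on the bar, below the 10 N limit; I had no direct measure of it.
- **Opening:** I eased back about 2 mm, which brought the pad force down to about 1 N. I then drew the gate round by the lip at about 0.6 rad/s, with about 4 N at most on the fingers, and lifted off straight up.

**Last checks:**
- **Gate:** the top camera puts it at 89 to 91° from shut (about 1.55 to 1.58 rad), and it looked at rest.
- **Latch:** the bar looked level again in the picture. I did not measure its angle.
- **Bystanders:** none looked displaced in the final pictures, but I did not re-measure them. The last scene picture did not show the tint pot and colour dish, which the arm hid; both were clear in the top picture.
- **Arm:** it was clear of everything, at rest, with contact force about 0.

**One disagreement:** the fingers met the pad at a reported tool-tip height of about 0.187 m, but the cameras put the pad at about 0.2155 m. I did not find the cause, so I relied on feel and on where fingers and pad stood in the wrist picture.

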